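# Load the cleaner basket and hold it over the tank

### The arm

A 7-joint arm with a two-finger parallel gripper is mounted at the origin on the work surface. World frame = base frame: x ahead of the robot, y to its left, z up, the work surface at z = 0. Lengths are in m, angles in degrees, forces in N, time in s.
With the tool pointing down it reaches from about 0.425 to 0.875 m from the base axis. Payload 4.7 kg.
Tool frame: the origin (TCP) lies at the very end of the fingers, on their centre line; the grasp point (between the pads) lies 19 mm behind it; y points along the fingers, z is the direction in which the jaws open and shut, and the axes are right-handed (so a half turn about y gives the same grasp; the last joint's range is limited). The gripper opens to 87 mm and grips with 3 to 60 N. Pads are 19 mm wide; open, the fingers measure 117 mm over their backs; the gripper's body (75 mm by 190 mm) begins 51 mm behind the grasp point.
Start: joints at [68.703, 18.392, -4.016, 83.108, 1.295, 78.541, -3.26], TCP at [0.245, -0.602, 0.223] pointing down, gripper open.
Joint ranges: [-163.93, 163.93], [-17.29, 119.83], [-79.2, 71.16], [3.27, 140.29], [-89.18, 269.18], [5.43, 117.66], [-154.24, 154.24]. Speed limits (degrees/s): [147.25, 147.25, 180, 180, 180, 180, 180].

### API

Orientations are given as [roll, pitch, yaw] about the fixed x, y, z axes, in that order (R = Rz(yaw) Ry(pitch) Rx(roll)).
In Python, from cell import env gives the robot as it stands.
- The arm moves only by the shell command python3 -m pendant 'ROWS' [FORCE]. ROWS is JSON, one flat list of numbers, 7 for each row, row after row: the shift along the world's x, y, z in units of 40 mm (1.0 is 40 mm), then the turn, a rotation vector about the world's x, y, z in units of 10 degrees (1.0 is 10 degrees), then the finger opening in mm, from 0 to 87. In form: [x, y, z, wx, wy, wz, jaw, x, y, z, wx, wy, wz, jaw, ...]. A call has 1 to 10 rows; each row shifts and turns the commanded pose from where the row before left it; what a row does not reach is not made up. A row lasts 1/8 s, in which the tool goes at most 62.5 mm and 10.7 degrees, less where a joint would pass 70% of its speed; a pose out of reach is approached as far as the arm can. A call is refused whole if a number of a shift passes 1 or a number of a turn 1, either way. A call with a gripper value outside its range is refused whole. The fingers move at their own pace and stop on an object; FORCE is the grip in N (left out, the last holds). Time passes only in rows, so rows that do not move let the fingers close. It gives the time, the measured TCP pose, the force and the opening at its end, in the units of the state.
- env.get_obs(): the state, without advancing time (a new reading comes with each control period).
- env.read_camera(name): name is "side" or "top" or "wrist"; returns a dict with "image" (384x512x3 uint8, red, green, blue), "fx", "fy", "cx", "cy" (pixels), "cam_to_world" (4x4, takes a point from camera to world coordinates). Camera axes: x right, y up, looking along -z (the intrinsics and any distortion apply to the point x, -y, -z); pixel columns grow to the right and rows downward; lengths in m; the calibration is good to about 2 mm. The wrist camera is an equidistant fisheye: a pixel r from the principal point sees the ray r / f radians off the axis. A picture is of the moment at which its call begins. There is no depth.
- env.sign_off(): hands the job in, once; it reports no verdict.
The state is a dict: "time_s": time; "qpos": joint angles; "joint_velocities": joint speeds; "effort": joint torques, N m; "tool_pos": TCP position; "tool_rot": TCP orientation; "force": force on the tool from outside, world axes, zero at the start; "wrist_torque": the same for the moment, N m; "grip_width": finger opening in m.
Only numpy, scipy, OpenCV 4.12 (cv2) and the standard library are available. Lean on these libraries where they do the work, as an engineer would, in place of code of your own. Each camera call takes 0.05 s, during which the arm holds its last target.

### The job

Tip all six bearing balls from the orange beaker into the wire basket while it stands in the blue drip tray, and stand the empty beaker upright on the bench. Then lift the basket by its handle out of the tray, keeping it level, and hold it still and level above the open tank of the ultrasonic cleaner, centred and lined up with the tank mouth and a few centimetres clear of the rim. The tank is not filled yet, so do not lower it or let go: finish while holding it there, and leave the other things on the bench where they are.

Things in the scene. Friction and masses are not known exactly. Their poses are not given: they have to be found in the camera images.
- beaker: Orange plastic beaker, open top, loose, standing upright on the bench with the six balls inside; mass about 60 g. 75 mm high, tapered: outer diameter 56 mm at the foot, 67 mm at 72 mm height, 68 mm at the rim; wall 2.5 mm, floor 4 mm thick. Origin: centre of its underside; z up through the mouth.
- beaker_rim (a point): Centre of the beaker's mouth, 75 mm above its origin.
- basket: Rectangular stainless wire basket, loose, standing in the drip tray; about 0.26 kg empty. Outside 84 mm along its x, 130 mm along its y, walls 45 mm high and 3 mm thick, closed floor 3 mm. A rigid wire bail rises from the middle of both long sides (x = +-40 mm, y = 0) and crosses the basket along its x axis, its centre line 100 mm above the origin. Origin: centre of its underside; z up.
- basket_grip (a point): Middle of the basket's handle: a black plastic sleeve 14 mm in diameter and 56 mm long around the bail, lying along the basket's x axis, 100 mm above the basket's origin. The tops of the sleeve and the bail are at 107 mm.
- drip_tray: Blue plastic drip tray fixed to the bench, 135 mm (x) by 185 mm (y), rim 14 mm high, floor 3 mm thick. The basket stands in it, roughly in the middle. It may be on the left or the right of the bench. Origin: centre of its underside.
- cleaner: White bench-top ultrasonic cleaner, fixed, lid off: housing 155 mm along its x by 215 mm along its y by 130 mm high, control panel on its -x face. The empty steel tank is 118 mm (x) by 178 mm (y) at the mouth and 66 mm deep. On the opposite side of the bench from the tray. Origin: centre of its underside; y runs along the long side of the tank.
- cleaner_mouth (a point): Centre of the tank's mouth, level with the rim, 130 mm above the bench; axes as the cleaner's.
- ball1_center (a point): Centre of one of six steel bearing balls, 16 mm in diameter, 17 g, all in the beaker at the start.
- ball2_center (a point): Centre of one of six steel bearing balls, 16 mm in diameter, 17 g, all in the beaker at the start.
- ball3_center (a point): Centre of one of six steel bearing balls, 16 mm in diameter, 17 g, all in the beaker at the start.
- ball4_center (a point): Centre of one of six steel bearing balls, 16 mm in diameter, 17 g, all in the beaker at the start.
- ball5_center (a point): Centre of one of six steel bearing balls, 16 mm in diameter, 17 g, all in the beaker at the start.
- ball6_center (a point): Centre of one of six steel bearing balls, 16 mm in diameter, 17 g, all in the beaker at the start.
- jar: Amber screw-top jar, 56 mm in diameter, 85 mm high, loose, to be left alone. Origin: centre of its underside.
- mount1: Resin specimen mount, green disc 30 mm in diameter and 16 mm high, loose, to be left alone. Origin: centre of its underside.
- mount2: Resin specimen mount, black disc 30 mm in diameter and 16 mm high, loose, to be left alone. Origin: centre of its underside.
- screwdriver: Screwdriver with grey handle, 150 mm long, lying on the bench, loose, to be left alone. Lies along its own x axis.
- brush: Small wooden cleaning brush, 150 mm long, lying on the bench, loose, to be left alone. Lies along its own x axis.
- dish: Open glass dish, 76 mm in diameter, 16 mm high, loose, to be left alone. Origin: centre of its underside.
Not all that is in view belongs to the job. Of the things that look like the beaker, take the one that is farthest to the robot's left at the start. What is shaped like the basket but pink is not meant.

How it is judged:
By the outcome, as a careful person would: the job done as asked, in the order asked, and still so for the second after the job is handed in, while the arm keeps its last pose, push and grip.
It also fails if it takes over 72 s, if anything falls off the work surface, if the arm or the gripper's body presses on something with over 40 N, if the wrist force passes 120 N, or if a joint passes its speed limit or range.

## Working session

There is one attempt and no reset: what is moved stays moved. The work goes in short steps, Python scripts to look and compute and a shell command to move; the robot and the scene stay as the last step left them, time stands still between calls to the robot, and variables do not carry over. Pictures are saved under pics/ and viewed, and the job is handed in when it is done.

```bash
ls; mkdir -p pics; python3 - <<'E'
from cell import env
import cv2,numpy as np
o=env.get_obs(); print({k:np.round(v,3).tolist() for k,v in o.items()})
for n in ("side","top","wrist"):
    c=env.read_camera(n); cv2.imwrite(f"pics/{n}0.png",c["image"][:,:,::-1])
    print(n,c["fx"],c["fy"],c["cx"],c["cy"],[k for k in c]); print(np.round(c["cam_to_world"],4).tolist())
E
```

```text
pics
{'time_s': 0.0, 'qpos': [68.702, 18.438, -4.015, 83.176, 1.295, 78.539, -3.262], 'joint_velocities': [0.052, 0.014, -0.069, -0.051, 0.051, 0.012, 0.006], 'effort': [0.0, -49.128, -0.404, -31.253, -0.064, 0.044, 0.0], 'tool_pos': [0.244, -0.602, 0.221], 'tool_rot': [-90.107, -0.006, -157.895], 'force': [-0.49, -0.535, 1.086], 'wrist_torque': [-0.007, -0.007, -0.054], 'grip_width': 0.087}
side 347.10096992643764 347.10096992643764 254.10598910041242 190.99602900381916 ['image', 'fx', 'fy', 'cx', 'cy', 'cam_to_world']
[[-0.7487, 0.4416, -0.4944, 0.042], [-0.6629, -0.4868, 0.5689, 0.5753], [0.0105, 0.7536, 0.6572, 0.7504], [0.0, 0.0, 0.0, 1.0]]
top 452.05298553303584 452.05298553303584 254.42070596219605 186.31572618716842 ['image', 'fx', 'fy', 'cx', 'cy', 'cam_to_world']
[[0.059, 0.977, -0.2047, 0.3394], [-0.9983, 0.0574, -0.0137, -0.0193], [-0.0016, 0.2051, 0.9787, 1.1484], [0.0, 0.0, 0.0, 1.0]]
wrist 297.3186396354542 297.3186396354542 255.88056481203415 193.29986306810434 ['image', 'fx', 'fy', 'cx', 'cy', 'cam_to_world']
[[0.3763, 0.8946, 0.2411, 0.3095], [-0.9265, 0.3641, 0.0953, -0.5752], [-0.0026, -0.2593, 0.9658, 0.3832], [0.0, 0.0, 0.0, 1.0]]
```

View pics/top0.png

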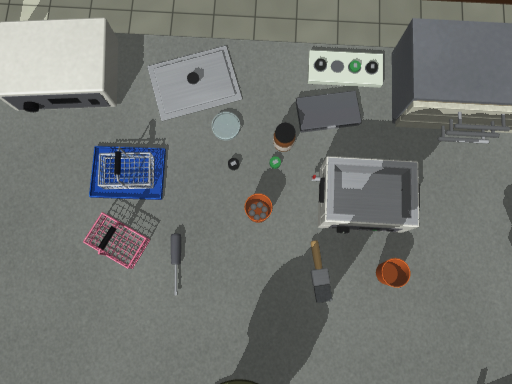

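View pics/side0.png

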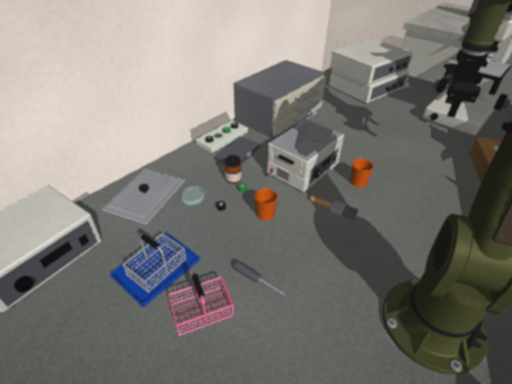

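View pics/wrist0.png

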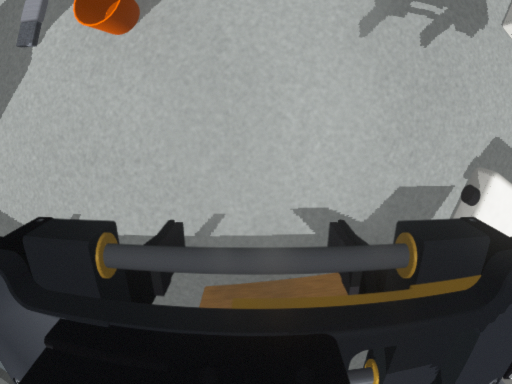

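Candidates: orange beakers at top-view pixel (259,208), with balls, and at (393,272), empty. Robot's left is image left, so the target is (259,208). Baskets are the steel one in the blue tray at (127,170) and the pink decoy at (116,240), so I take the steel one. Next are close crops.

```bash
cat > h.py <<'E'
from cell import env
import cv2,numpy as np
def load(n):
    c=env.read_camera(n); return c
def ray(c,u,v):
    T=np.array(c["cam_to_world"]); d=np.array([(u-c["cx"])/c["fx"],-(v-c["cy"])/c["fy"],-1.]); 
    if c.get("fish") : 
        x,y=(u-c["cx"])/c["fx"],(v-c["cy"])/c["fy"]; r=np.hypot(x,y); d=np.array([np.sin(r)*x/r,-np.sin(r)*y/r,-np.cos(r)]) if r>1e-9 else np.array([0,0,-1.])
    d=T[:3,:3]@d; return T[:3,3],d/np.linalg.norm(d)
def onz(c,u,v,z):
    o,d=ray(c,u,v); return o+d*(z-o[2])/d[2]
def tri(rays):
    A=np.zeros((3,3));b=np.zeros(3)
    for o,d in rays:
        P=np.eye(3)-np.outer(d,d);A+=P;b+=P@o
    p=np.linalg.solve(A,b); return p,[np.linalg.norm(np.cross(p-o,d)) for o,d in rays]
def proj(c,p):
    T=np.array(c["cam_to_world"]); q=T[:3,:3].T@(np.array(p)-T[:3,3]); 
    x,y=q[0]/-q[2],-q[1]/-q[2]
    if c.get("fish"):
        r=np.hypot(q[0],q[1]); t=np.arctan2(r,-q[2]); x,y=q[0]/r*t,-q[1]/r*t
    return c["cx"]+c["fx"]*x,c["cy"]+c["fy"]*y
def crop(im,u0,v0,u1,v1,s,fn):
    k=cv2.resize(im[v0:v1,u0:u1,::-1],None,fx=s,fy=s,interpolation=cv2.INTER_CUBIC)
    for u in range((u0//10+1)*10,u1,10):
        cv2.line(k,(int((u-u0+.5)*s),0),(int((u-u0+.5)*s),6 if u%50 else 14),(0,255,255),1)
    for v in range((v0//10+1)*10,v1,10):
        cv2.line(k,(0,int((v-v0+.5)*s)),(6 if v%50 else 14,int((v-v0+.5)*s)),(0,255,255),1)
    cv2.imwrite(fn,k)
E
python3 - <<'E'
from h import *
t=load("top"); s=load("side")
crop(t["image"],75,130,300,290,3.5,"pics/t1.png")
crop(t["image"],300,130,440,250,5,"pics/t2.png")
crop(s["image"],100,170,300,330,3.5,"pics/s1.png")
crop(s["image"],220,90,400,230,4,"pics/s2.png")
# beaker: orange
for c,n,lim in((t,"top",(220,180,300,235)),(s,"side",(230,170,300,235))):
    im=c["image"];h=cv2.cvtColor(im,cv2.COLOR_RGB2HSV); m=cv2.inRange(h,(3,140,60),(17,255,255))
    k,lab,st,ce=cv2.connectedComponentsWithStats(m)
    for i in range(1,k):
        if st[i,4]>60: print(n,st[i],ce[i])
E
```

```text
top [274 135  20  12  67] [282.19402985 142.56716418]
top [245 194  27  28 369] [258.14363144 204.98915989]
top [376 258  34  30 770] [393.1987013  272.51948052]
side [477 139  24  23 220] [488.15909091 148.30454545]
side [351 159  22  28 490] [360.82857143 172.06938776]
side [226 165  15   8  89] [232.87640449 168.8988764 ]
side [255 188  22  33 586] [265.36348123 203.2440273 ]
```

View pics/t1.png

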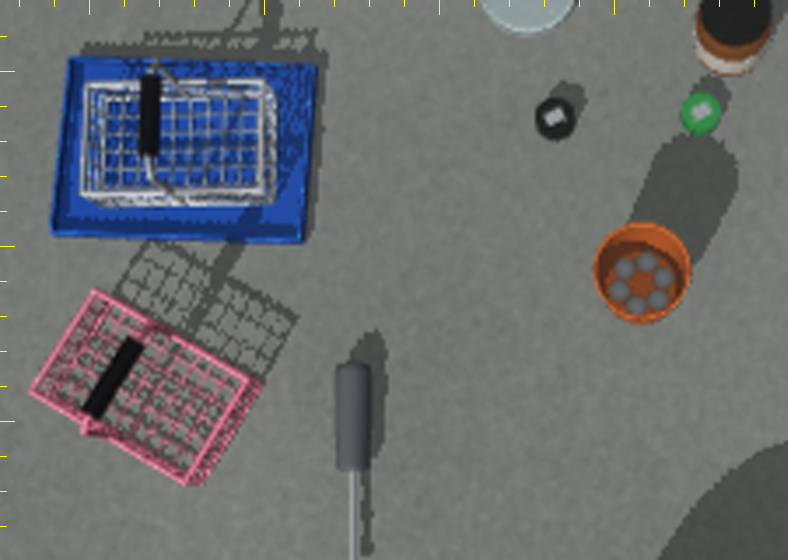

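View pics/t2.png

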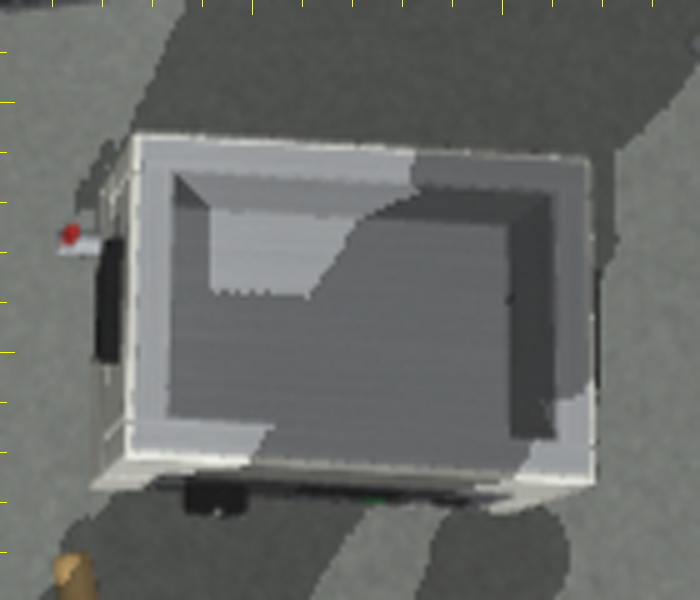

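View pics/s1.png

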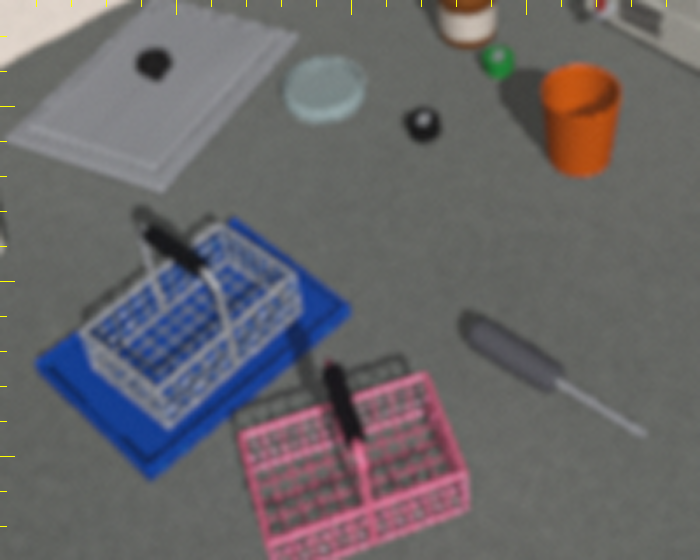

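View pics/s2.png

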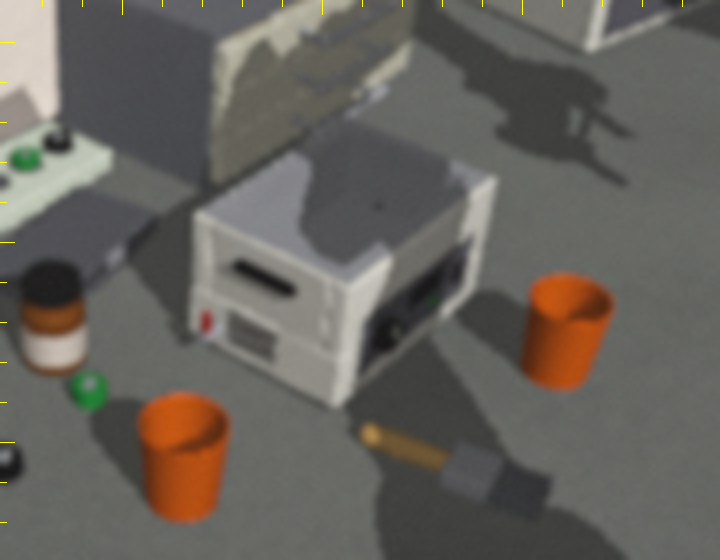

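Top crop: the chosen beaker is at (258,207) and holds six balls. The sleeve centre is at (117,162), the steel basket rim corners are visible, and the cleaner's mouth corners are clear. Next I compute positions.

```bash
python3 - <<'E'
from h import *
t=load("top"); s=load("side")
def T1(x,y): return 75+x/3.5-.5,130+y/3.5-.5
def T2(x,y): return 300+x/5-.5,130+y/5-.5
def S1(x,y): return 100+x/3.5-.5,170+y/3.5-.5
def P(a,z,c=t): return np.round(onz(c,*a,z),4)
print("beaker rim top",P(T1(643,271),.075),"side",P(S1(580,92),.075,s))
p,e=tri([ray(t,*T1(643,271)),ray(s,*S1(580,92))]);print("tri",p,e)
p,e=tri([ray(t,*T1(150,114)),ray(s,*S1(174,247))]);print("sleeve tri",p,e, P(T1(150,114),.106),P(T1(150,76),.106),P(T1(149,155),.106))
b=[P(T1(*a),.048) for a in((85,83),(272,80),(270,195),(83,193))]
print("basket",b,np.mean(b,0),np.linalg.norm(b[0]-b[1]),np.linalg.norm(b[0]-b[3]))
b=[P(T1(*a),.014) for a in((69,58),(317,66),(304,242),(51,235))]
print("tray",b,np.mean(b,0),np.linalg.norm(b[0]-b[1]),np.linalg.norm(b[0]-b[3]))
for L in(((135,133),(590,158),(595,483),(127,455)),((172,172),(553,193),(553,437),(167,415))):
    b=[P(T2(*a),.130) for a in L]
    print("clean",b,np.mean(b,0),np.linalg.norm(b[0]-b[1]),np.linalg.norm(b[0]-b[3]))
    for i,j in((0,1),(3,2),(3,0),(2,1)): d=b[j]-b[i];print(np.degrees(np.arctan2(d[1],d[0])))
for nm,a in(("green",(701,113)),("black",(556,118)),("jar",(735,15))): print(nm,P(T1(*a),.016))
o=env.get_obs();print(o["tool_pos"],o["tool_rot"],o["time_s"])
from scipy.spatial.transform import Rotation as R
print(R.from_euler("xyz",o["tool_rot"],degrees=True).as_matrix().round(3))
E
```

```text
beaker rim top [ 0.5139 -0.0163  0.075 ] side [ 0.512  -0.0152  0.075 ]
tri [ 0.51373816 -0.01657507  0.07315318] [np.float64(0.0004887916153853626), np.float64(0.0004887916153853779)]
sleeve tri [0.59613144 0.32407042 0.10614999] [np.float64(0.0012205491296174125), np.float64(0.0012205491296174516)] [0.5971 0.325  0.106 ] [0.6239 0.3283 0.106 ] [0.5686 0.3222 0.106 ]
basket [array([0.6317, 0.3938, 0.048 ]), array([0.6419, 0.2592, 0.048 ]), array([0.5573, 0.2517, 0.048 ]), array([0.5509, 0.3847, 0.048 ])] [0.59545 0.32235 0.048  ] 0.13498592519222144 0.08131082338778778
tray [array([0.6593, 0.4211, 0.014 ]), array([0.664 , 0.2355, 0.014 ]), array([0.5306, 0.2316, 0.014 ]), array([0.5249, 0.4165, 0.014 ])] [0.5947   0.326175 0.014   ] 0.18565950016091284 0.1344786971977346
clean [array([ 0.6341, -0.1687,  0.13  ]), array([ 0.6345, -0.3804,  0.13  ]), array([ 0.4824, -0.3804,  0.13  ]), array([ 0.4827, -0.1691,  0.13  ])] [ 0.558425 -0.27465   0.13    ] 0.2117003778929079 0.1514005284006631
-89.89174168855992
-90.08134747896054
0.15137555139109624
0.0
clean [array([ 0.6164, -0.1864,  0.13  ]), array([ 0.6166, -0.363 ,  0.13  ]), array([ 0.5023, -0.3617,  0.13  ]), array([ 0.5021, -0.1867,  0.13  ])] [ 0.55935 -0.27445  0.13   ] 0.1766001132502468 0.11430039370010932
-89.93511239522313
-89.93451913763658
0.15038227807158983
-0.651629937766088
green [ 0.644  -0.0522  0.016 ]
black [0.634  0.0546 0.016 ]
jar [ 0.7213 -0.0739  0.016 ]
[ 0.24454134 -0.60213996  0.22233502] [-9.00213521e+01 -2.57048995e-03 -1.57891795e+02] 0.35
[[-0.926 -0.     0.376]
 [-0.376  0.    -0.926]
 [ 0.    -1.    -0.   ]]
```

Checks agree: rim height 0.073 from two views (expected 0.075), tray 186x134, mouth 177x114, handle height 0.106. The beaker is at (0.514,-0.016), the basket handle at (0.596,0.324) with yaw about 4-5°, and the cleaner mouth at (0.559,-0.2745) with yaw about 0.

Plan: grip the beaker from its left with the tool nearly horizontal, so the gripper body ends up above when pouring. First I swing over and watch the joints.

```bash
python3 -m pendant '[0.9,0.9,0.1,0,0,0.5,87, 0.9,0.9,0.1,0,0,0.5,87, 0.9,0.9,0.1,0,0,0.5,87, 0.9,0.9,0.1,0,0,0.5,87, 0.9,0.9,0,0,0,0.5,87, 0.9,0.9,0,0,0,0.5,87, 0.2,0.95,0,0,0,0.5,87, 0,0.95,0,0,0,0.5,87, 0,0.95,0,0,0,0.5,87, 0,0.95,0,0,0,0.5,87]' 20
python3 -m pendant '[0,0.95,0,0,0,0.55,87, 0,0.95,0,0,0,0.55,87, 0,0.95,0,0,0,0.55,87, 0,0.95,0,0,0,0.55,87, 0,0.95,0,0,0,0.55,87, 0,0.95,0,0,0,0.55,87, 0,0.95,0,0,0,0.5,87, 0,0.95,0,0,0,0.5,87, 0,0,0,0,0,0,87]'
python3 -c "
from h import *
o=env.get_obs();print(o['qpos'].round(1))"
```

```text
time_s: 1.6
tool_pos: [0.4685, -0.233, 0.2387]
tool_rot: [-90.0, -0.0, -107.7]
force: [1.2, 0.4, -0.2]
grip_width: 0.087
time_s: 2.72
tool_pos: [0.468, 0.0746, 0.2388]
tool_rot: [-89.9, 0.0, -64.3]
force: [0.6, -0.2, -0.3]
grip_width: 0.0871
[ 31.1  -2.8 -41.5 104.5  -2.   77.6  15.7]
```

```bash
python3 -m pendant '[0,0,0,-0.9,-0.43,0,87, 0,0,0,-0.9,-0.43,0,87, 0,0,0,-0.9,-0.43,0,87, 0,0,0,0,0,0,87]'
python3 -c "
from h import *
o=env.get_obs();print(o['qpos'].round(1))"
```

```text
time_s: 3.22
tool_pos: [0.4672, 0.0729, 0.2375]
tool_rot: [-89.9, -29.8, -64.4]
force: [-0.1, 0.1, 0.1]
grip_width: 0.0868
[ 24.4  -4.3 -56.1 110.6  26.9  76.7 -13.3]
```

```bash
python3 -m pendant '[0,0.2,0,-0.9,-0.43,0,87, 0,0.2,0,-0.9,-0.43,0,87, 0,0.2,0,-0.9,-0.43,0,87, 0,0.2,0,-0.9,-0.43,0,87, 0,0,0,0,0,0,87]'
python3 -c "
from h import *
o=env.get_obs();print(o['qpos'].round(1))"
```

```text
time_s: 3.85
tool_pos: [0.4677, 0.1017, 0.2328]
tool_rot: [-91.5, -69.7, -63.2]
force: [0.5, -0.1, 0.2]
grip_width: 0.0869
[ -5.7  29.  -57.9 112.5  68.2 114.6 -56.7]
```

```bash
python3 -m pendant '[0,0,0,0,0,0.7,87, 0,0,0,0,0,0.6,87, 0,0,-0.5,0,0,0,87, 0,0,-0.5,0,0,0,87, 0,0,0,0,0,0,87]'
python3 -c "
from h import *
o=env.get_obs();print(o['qpos'].round(1))
from scipy.spatial.transform import Rotation as R
print(R.from_euler('xyz',o['tool_rot'],degrees=True).as_matrix().round(3))"
```

```text
time_s: 4.47
tool_pos: [0.4691, 0.0986, 0.1993]
tool_rot: [-89.1, -69.8, -52.8]
force: [-0.6, 0.3, 0.2]
grip_width: 0.087
[ -3.1  25.4 -61.4 123.1  73.8 105.5 -57.2]
[[ 0.209  0.579  0.788]
 [-0.275 -0.739  0.616]
 [ 0.939 -0.345  0.005]]
```

```bash
python3 -m pendant '[-0.15,-0.15,-0.6,0,0,0,87, -0.15,-0.15,-0.6,0,0,0,87, -0.15,-0.15,-0.6,0,0,0,87, -0.15,-0.15,-0.5,0,0,0,87, 0,0,0,0,0,0,87]'
python3 -c "
from h import *
o=env.get_obs();print(o['qpos'].round(1))
c=load('side');crop(c['image'],100,90,420,330,2.4,'pics/s3.png')
c=load('wrist');cv2.imwrite('pics/w3.png',c['image'][:,:,::-1])
"
```

```text
time_s: 5.1
tool_pos: [0.4449, 0.0762, 0.1072]
tool_rot: [-89.1, -69.8, -52.6]
force: [-0.4, -0.1, 0.5]
grip_width: 0.0871
[ -8.2  35.6 -55.9 128.4  76.9 105.5 -70.8]
```

View pics/s3.png

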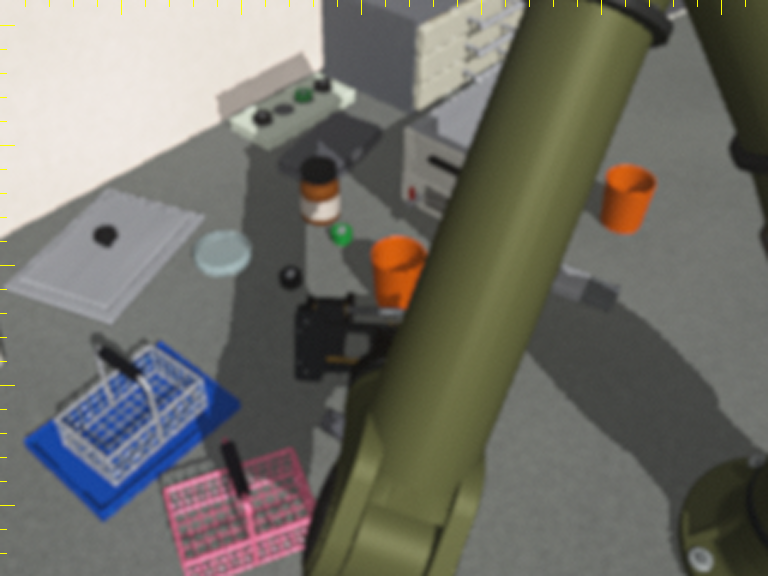

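View pics/w3.png

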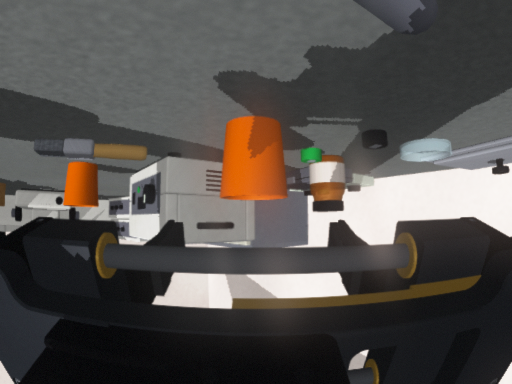

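The wrist view shows the target beaker centred at (254,160), with the jaw line straddling it. The camera hangs below the tool, so I grip slightly higher, at 52 mm. Aligning to the approach line.

```bash
python3 -m pendant '[0.2,-0.3,-0.3,0,0,0,87, 0.2,-0.3,-0.3,0,0,0,87, 0,0,0,0,0,0,87]'
python3 -c "
from h import *
o=env.get_obs();print(o['qpos'].round(1))
from scipy.spatial.transform import Rotation as R
M=R.from_euler('xyz',o['tool_rot'],degrees=True).as_matrix()
g=o['tool_pos']-.019*M[:,1]; B=np.array([.5135,-.016,.052]);print('T',M[:,1],'units to go',(B-g)/.04,'tool frame',M.T@(B-g))
c=load('wrist');c['fish']=1
h=cv2.cvtColor(c['image'],cv2.COLOR_RGB2HSV); m=cv2.inRange(h,(3,140,60),(17,255,255)); k,l,st,ce=cv2.connectedComponentsWithStats(m)
i=[j for j in range(1,k) if l[170,254]==j]; print(st[i],ce[i],onz(c,*ce[i[0]],.037))
cv2.imwrite('pics/w4.png',c['image'][:,:,::-1])
"
```

```text
time_s: 5.58
tool_pos: [0.4605, 0.0515, 0.0818]
tool_rot: [-89.2, -69.9, -52.5]
force: [-0.2, -0.2, -0.6]
grip_width: 0.0872
[ -6.7  37.8 -52.8 129.7  81.1 103.2 -72.2]
T [ 0.58220827 -0.73656872 -0.34423837] units to go [ 1.60140748 -2.03817437 -0.90932803] tool frame [ 0.00154238  0.10986535 -0.00029477]
[[ 220  133   76   92 6132]] [[257.3652968  181.08398565]] [ 0.51012088 -0.00944807  0.037     ]
```

View pics/w4.png

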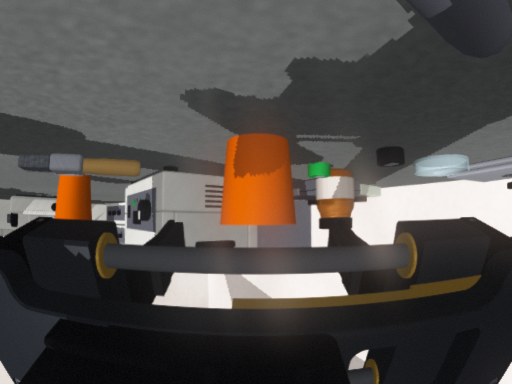

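The beaker is centred between the fingers at (257,181), and the lateral error is about 1 mm. Approaching.

```bash
python3 -m pendant '[0.4,-0.5,-0.23,0,0,0,87, 0.4,-0.5,-0.23,0,0,0,87, 0.4,-0.5,-0.23,0,0,0,87, 0,0,0,0,0,0,87]'
python3 -m pendant '[0.2,-0.26,-0.11,0,0,0,87, 0.2,-0.26,-0.11,0,0,0,87, 0,0,0,0,0,0,87]'
python3 -c "
from h import *
o=env.get_obs();print(o['qpos'].round(1))
from scipy.spatial.transform import Rotation as R
M=R.from_euler('xyz',o['tool_rot'],degrees=True).as_matrix()
g=o['tool_pos']-.019*M[:,1]; B=np.array([.5135,-.016,.052]);print('units to go',(B-g)/.04,'tool frame',M.T@(B-g))
c=load('top');crop(c['image'],180,130,340,270,4,'pics/t5.png')
c=load('wrist');cv2.imwrite('pics/w5.png',c['image'][:,:,::-1])
"
```

```text
time_s: 6.12
tool_pos: [0.5085, -0.0078, 0.0548]
tool_rot: [-89.0, -69.9, -52.7]
force: [-1.1, 0.3, 0.3]
grip_width: 0.0872
time_s: 6.5
tool_pos: [0.5246, -0.0281, 0.046]
tool_rot: [-88.9, -69.8, -52.7]
force: [0.0, -1.1, -0.2]
grip_width: 0.087
[  1.3  39.2 -44.7 130.8  94.1  95.1 -70.2]
units to go [-0.00050658 -0.04755634 -0.01466282] tool frame [-3.32273072e-05  1.58889240e-03 -1.19887173e-03]
```

View pics/t5.png

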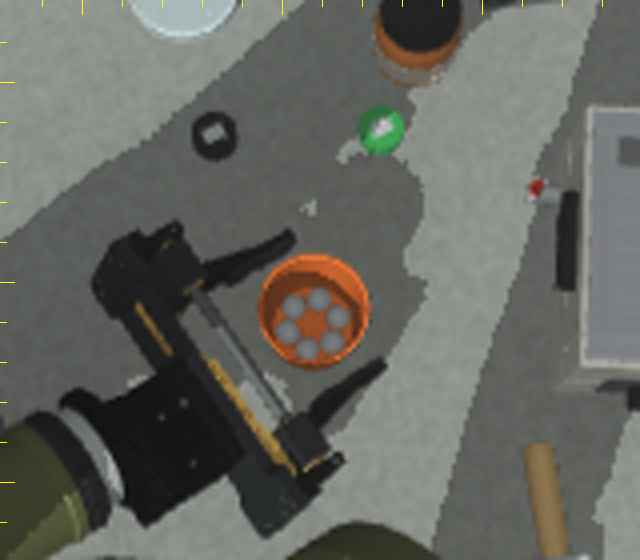

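View pics/w5.png

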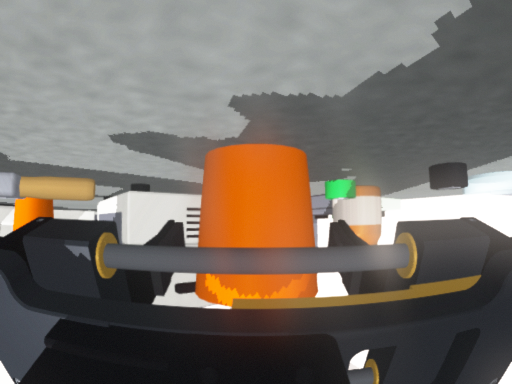

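The beaker is straddled evenly between the fingers. Closing.

```bash
python3 -m pendant '[0,0,0,0,0,0,50, 0,0,0,0,0,0,50, 0,0,0,0,0,0,50, 0,0,0,0,0,0,50, 0,0,0,0,0,0,50, 0,0,0,0,0,0,50]' 20
python3 -m pendant '[0,0,0.3,0,0,0,50, 0,0,0.5,0,0,0,50, 0,0,0.5,0,0,0,50, 0,0,0,0,0,0,50]'
python3 -c "
from h import *
o=env.get_obs();print(o['qpos'].round(1))
c=load('top');crop(c['image'],180,130,340,270,4,'pics/t6.png')
c=load('wrist');cv2.imwrite('pics/w6.png',c['image'][:,:,::-1])
"
```

```text
time_s: 7.35
tool_pos: [0.5246, -0.0269, 0.0463]
tool_rot: [-88.8, -69.8, -52.7]
force: [-1.0, 0.9, 1.5]
grip_width: 0.0628
time_s: 7.85
tool_pos: [0.5251, -0.0268, 0.0999]
tool_rot: [-88.3, -69.9, -53.2]
force: [-0.1, -0.9, -2.7]
grip_width: 0.063
[  4.6  30.7 -49.1 131.6  89.9  93.  -64. ]
```

View pics/t6.png

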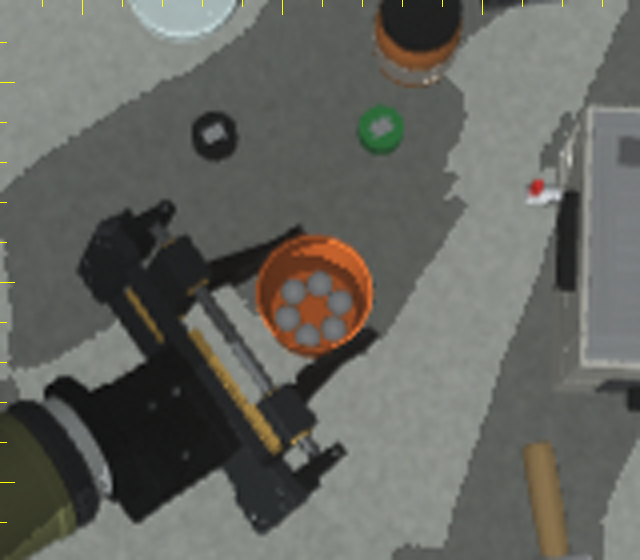

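View pics/w6.png

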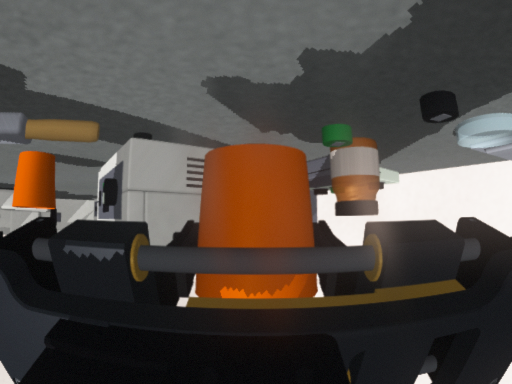

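Lifted, with all six balls inside. I carry it high with a partial tilt to the far-left side of the basket, to pour toward −y into the left half beside the bail.

```bash
python3 -m pendant '[0,0,0.5,0.4,0.3,0,50, 0,0.2,0.8,0.79,0.62,0,50, 0,0.4,0.8,0.79,0.62,0,50, 0,0.6,0.8,0.4,0.3,-0.3,50, 0,0.7,0.6,0,0,-0.6,50, 0,0.7,0.2,0,0,-0.6,50, 0,0.7,0,0,0,-0.6,50, 0,0.7,0,0,0,-0.6,50, 0,0.4,0,0,0,-0.6,50, 0,0,0,0,0,0,50]'
python3 -c "
from h import *
o=env.get_obs();print(o['qpos'].round(1))
from scipy.spatial.transform import Rotation as R
M=R.from_euler('xyz',o['tool_rot'],degrees=True).as_matrix();print(M.round(3))
"
```

```text
time_s: 9.2
tool_pos: [0.5217, 0.1408, 0.2323]
tool_rot: [-90.6, -42.3, -85.1]
force: [0.6, -1.1, -2.0]
grip_width: 0.0634
[  3.3  31.6 -58.7  89.8  51.7 109.4 -53.7]
[[ 0.063  0.046  0.997]
 [-0.737 -0.671  0.078]
 [ 0.673 -0.74  -0.008]]
```

```bash
python3 -m pendant '[0.2,0.7,0.2,0.3,0.02,0,50, 0.2,0.9,0.2,0.3,0.02,0,50, 0.2,0.9,0.2,0.3,0.02,0,50, 0.2,0.9,0,0.3,0.02,0,50, 0.2,0.9,0,0.3,0.02,0,50, 0.2,0.9,0,0.3,0.02,0,50, 0.2,0.9,0,0.3,0.02,0,50, 0.2,0.8,0,0.3,0.02,0,50, 0.2,0.4,0,0.3,0.02,0,50, 0,0,0,0,0,0,50]'
python3 -c "
from h import *
o=env.get_obs();print(o['qpos'].round(1))
from scipy.spatial.transform import Rotation as R
M=R.from_euler('xyz',o['tool_rot'],degrees=True).as_matrix();print(M.round(3))
c=load('top');crop(c['image'],60,100,240,240,4,'pics/t7.png')
c=load('side');crop(c['image'],60,90,380,330,2.4,'pics/s7.png')
"
```

```text
time_s: 10.45
tool_pos: [0.5944, 0.4303, 0.2588]
tool_rot: [-89.9, -15.3, -85.7]
force: [0.9, -0.5, -1.3]
grip_width: 0.0632
[-16.5  47.4 -60.5  53.8  49.  108.9 -55.2]
[[ 0.073  0.022  0.997]
 [-0.962 -0.263  0.076]
 [ 0.264 -0.964  0.002]]
```

View pics/t7.png

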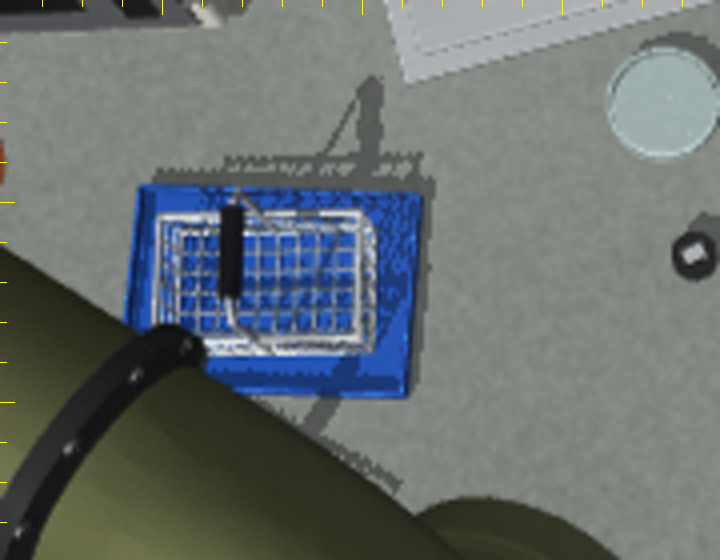

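View pics/s7.png

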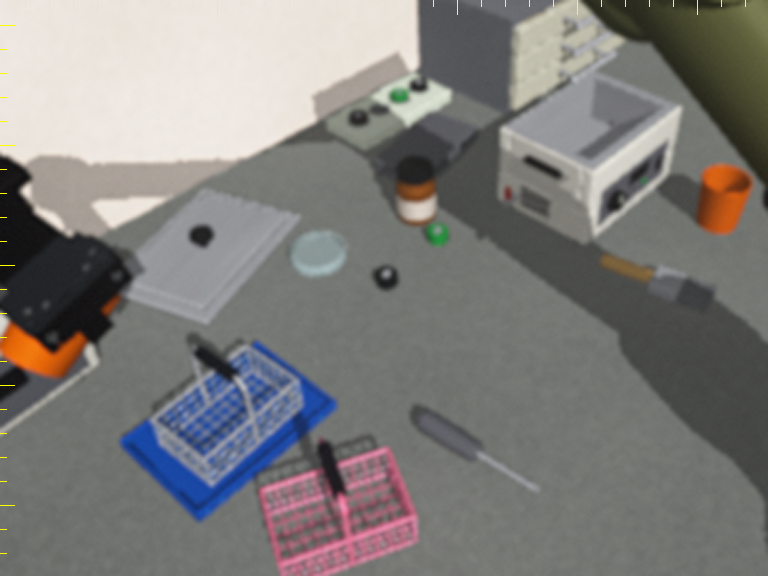

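```bash
python3 -m pendant '[0,-0.1,-0.7,0.25,0.02,0,50, 0,-0.1,-0.8,0.25,0.02,0,50, 0,-0.2,-0.8,0.25,0.02,0,50, 0,-0.2,-0.8,0.25,0.02,0,50, 0,-0.2,-0.6,0.25,0.02,0,50, 0,0,-0.3,0.25,0.02,0,50, 0,0,0,0,0,0,50]'
cat > st.py <<'E'
from h import *
from scipy.spatial.transform import Rotation as R
o=env.get_obs();M=R.from_euler('xyz',o['tool_rot'],degrees=True).as_matrix()
T=M[:,1];g=o['tool_pos']-.019*T
ang=np.degrees(np.arctan2(-T[2],-T[1]));th=ang-20.5
A=np.array([.078,-.997,0]);Z=np.array([0,0,1.]);t=np.radians(th)
m=np.sin(t)*A+np.cos(t)*Z;u=-np.cos(t)*A+np.sin(t)*Z
print('t',o['time_s'],'q',o['qpos'].round(1),'theta',th.round(1),'lip',(g-.034*u+.023*m).round(4),'foot',(g-.028*u-.052*m).round(4),'jaw',M[:,2].round(3))
E
python3 st.py; python3 -c "
from h import *
c=load('side');crop(c['image'],60,170,220,310,4,'pics/s8.png')
c=load('wrist');cv2.imwrite('pics/w8.png',c['image'][:,:,::-1])"
```

```text
time_s: 11.42
tool_pos: [0.594, 0.3961, 0.0974]
tool_rot: [-90.0, -0.5, -85.7]
force: [-0.2, -0.4, -0.9]
grip_width: 0.0629
t 11.425 q [  4.3  48.5 -66.5  79.1  44.4  80.7 -57.5] theta 69.0 lip [0.5966 0.3627 0.0929] foot [0.591  0.4347 0.0717] jaw [ 0.997  0.075 -0.001]
```

View pics/s8.png

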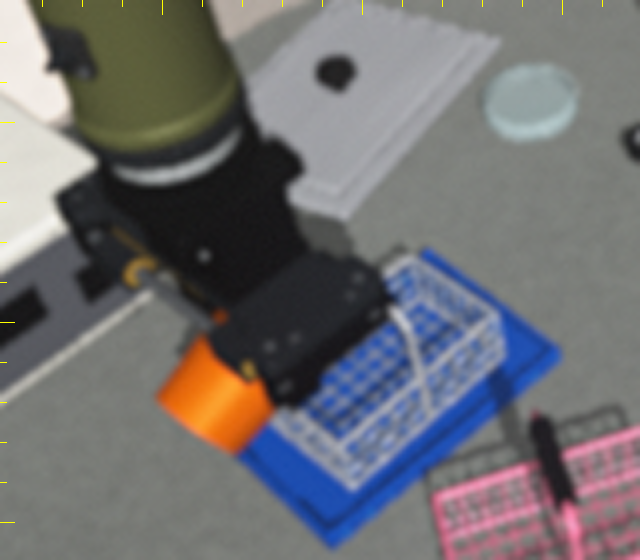

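View pics/w8.png

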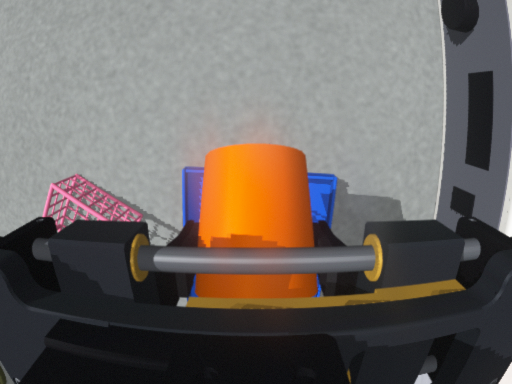

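The mouth is at the left half of the basket, the lip at y≈0.363, z≈0.09, and the body is clear of the handle. Pouring slowly.

```bash
python3 -m pendant '[0,-0.03,0.05,0.5,0.04,0,50, 0,-0.03,0.05,0.5,0.04,0,50, 0,-0.02,0.03,0.4,0.03,0,50, 0,-0.02,0.03,0.4,0.03,0,50, 0,-0.02,0.03,0.3,0.02,0,50, 0,-0.02,0.03,0.3,0.02,0,50, 0,-0.02,0.03,0.3,0.02,0,50, 0,-0.02,0.03,0.3,0.02,0,50, 0,-0.02,0.03,0.3,0.02,0,50]'
python3 st.py; python3 -c "
from h import *
c=load('side');crop(c['image'],60,170,220,310,4,'pics/s9.png')
c=load('top');crop(c['image'],60,100,240,240,4,'pics/t9.png')"
```

```text
time_s: 12.65
tool_pos: [0.5934, 0.3925, 0.1123]
tool_rot: [-89.6, 32.9, -85.3]
force: [-0.4, 0.4, -1.8]
grip_width: 0.0629
t 12.65 q [ 31.5  52.  -77.6  93.7  26.3  54.5 -38.4] theta 102.3 lip [0.5953 0.367  0.0901] foot [0.5897 0.4388 0.112 ] jaw [0.997 0.078 0.005]
```

View pics/s9.png

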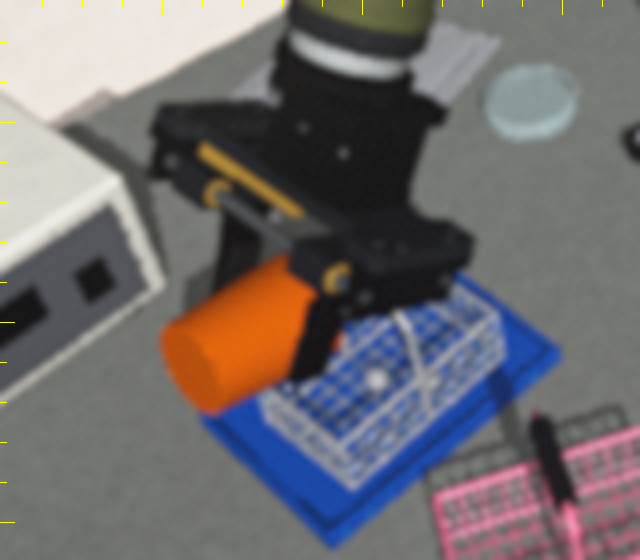

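View pics/t9.png

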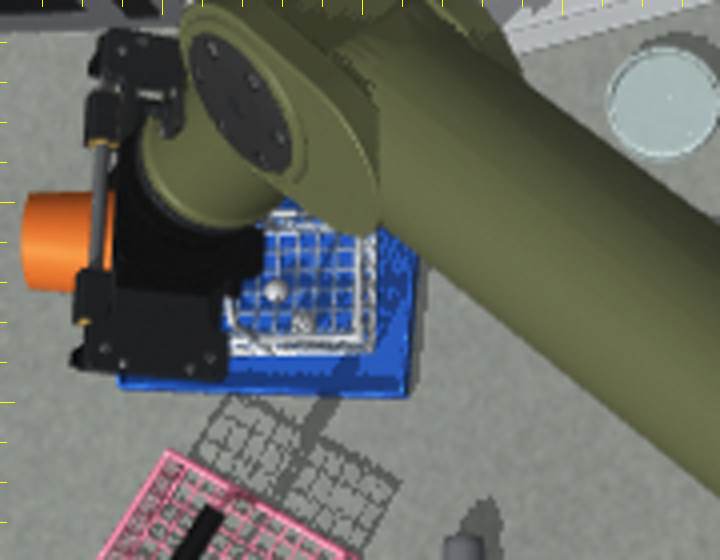

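```bash
python3 -m pendant '[0,0,0,0,0,0,50, 0,0,0,0,0,0,50, 0,0,0,0,0,0,50, 0,0,0,0,0,0,50, 0,-0.02,0.02,0.3,0.02,0,50, 0,-0.02,0.02,0.3,0.02,0,50, 0,-0.02,0.02,0.2,0.02,0,50, 0,0,0,0,0,0,50]'
python3 st.py; python3 -c "
from h import *
c=load('side');crop(c['image'],60,170,220,310,4,'pics/s10.png')
c=load('top');crop(c['image'],60,100,240,240,4,'pics/t10.png')"
```

```text
time_s: 13.75
tool_pos: [0.5938, 0.3884, 0.1129]
tool_rot: [-89.8, 40.9, -85.6]
force: [0.9, 0.3, 0.2]
grip_width: 0.0633
t 13.75 q [ 36.3  54.8 -77.9  96.2  20.   49.8 -30.7] theta 110.3 lip [0.5955 0.3663 0.0874] foot [0.5902 0.4343 0.1191] jaw [0.997 0.075 0.002]
```

View pics/s10.png

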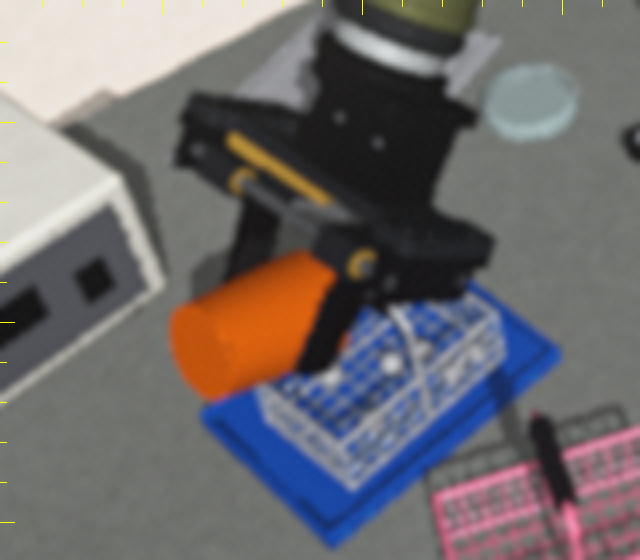

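View pics/t10.png

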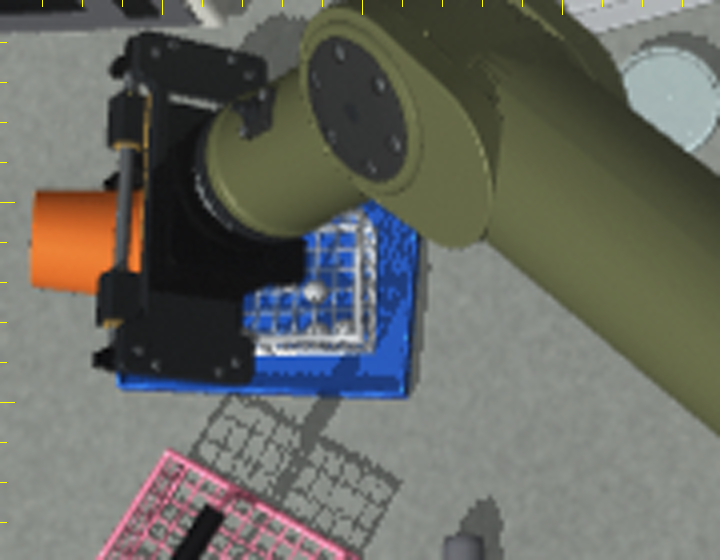

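```bash
python3 -m pendant '[0,-0.02,0.02,0.4,0.02,0,50, 0,-0.02,0.02,0.4,0.02,0,50, 0,0,0,0,0,0,50, 0,0,0,0,0,0,50, 0,0,0,0,0,0,50, 0,0,0,0,0,0,50]'
python3 st.py; python3 -c "
from h import *
c=load('side');crop(c['image'],60,170,220,310,4,'pics/s11.png')
c=load('top');crop(c['image'],60,100,240,240,4,'pics/t11.png')
f=[env.get_obs()['force'] for i in range(3)];print(f)"
```

```text
time_s: 14.6
tool_pos: [0.5932, 0.3885, 0.1158]
tool_rot: [-89.3, 48.9, -85.1]
force: [0.4, 0.4, -0.8]
grip_width: 0.0633
t 14.6 q [ 40.1  58.6 -78.2  98.1  13.8  46.  -22.3] theta 118.3 lip [0.5945 0.3701 0.0874] foot [0.5896 0.4331 0.1283] jaw [0.997 0.076 0.008]
[array([-0.08019243, -0.37347106, -1.35135484]), array([-0.08019243, -0.37347106, -1.35135484]), array([-0.08019243, -0.37347106, -1.35135484])]
```

View pics/s11.png

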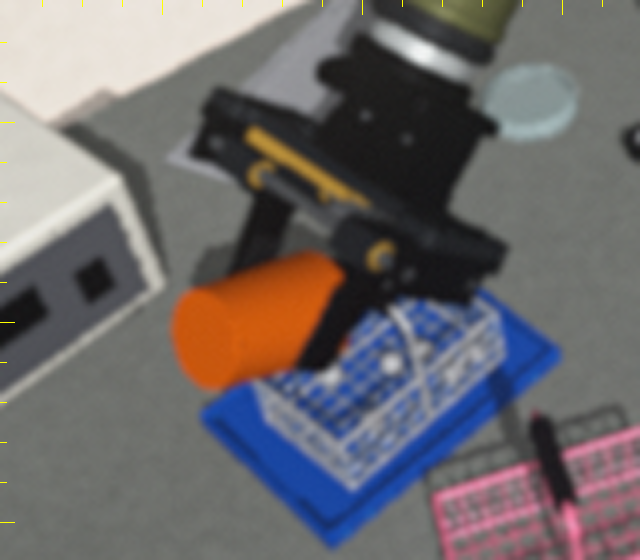

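View pics/t11.png

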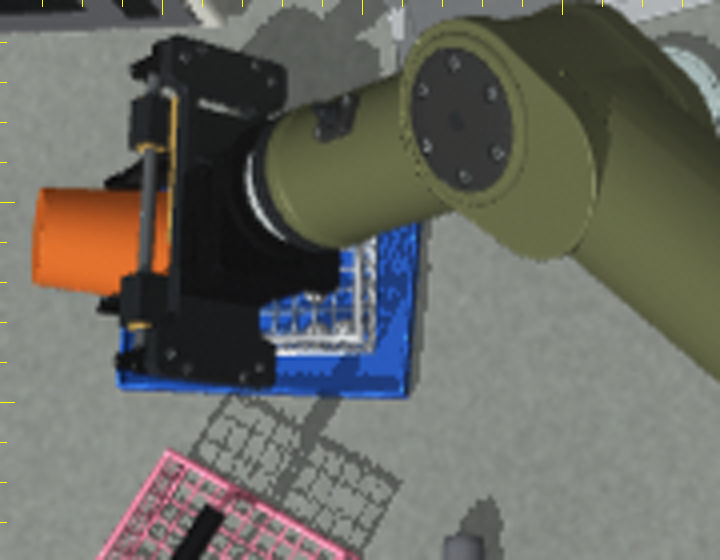

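```bash
python3 -m pendant '[0,0,0.6,0,0,0,50, 0,0,0.8,0,0,0,50, 0,0,0.8,0,0,0,50, 0,0.2,0.8,-0.5,-0.04,0,50, 0,0.5,0.5,-0.9,-0.07,0,50, 0,0.5,0,-0.9,-0.07,0,50, 0,0.5,0,-0.9,-0.07,0,50, 0,0.4,0,-0.9,-0.07,0,50, 0,0,0,0,0,0,50]'
python3 st.py; python3 -c "
from h import *
c=load('side');crop(c['image'],60,170,220,310,4,'pics/s12.png')
c=load('top');crop(c['image'],60,100,240,240,4,'pics/t12.png')"
```

```text
time_s: 15.82
tool_pos: [0.5845, 0.4831, 0.2564]
tool_rot: [-89.7, 8.0, -84.4]
force: [-0.1, 0.3, -0.6]
grip_width: 0.0633
t 15.825 q [ -6.3  37.8 -55.8  65.5  25.5  84.6 -49.3] theta 77.5 lip [0.587  0.4507 0.247 ] foot [0.5812 0.525  0.2366] jaw [0.995 0.098 0.005]
```

View pics/s12.png

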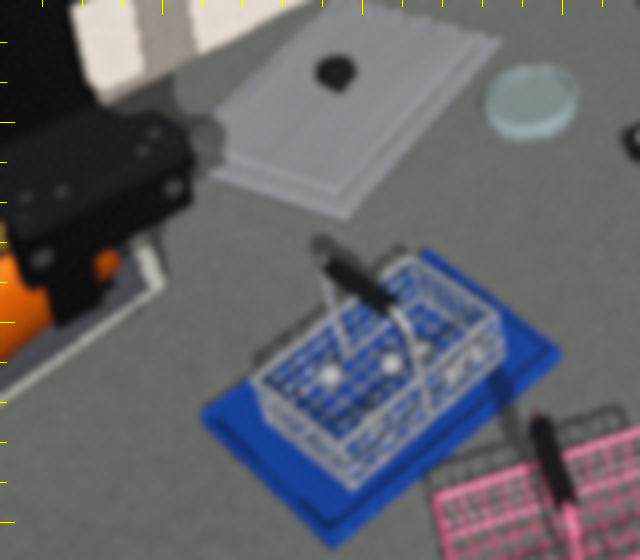

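View pics/t12.png

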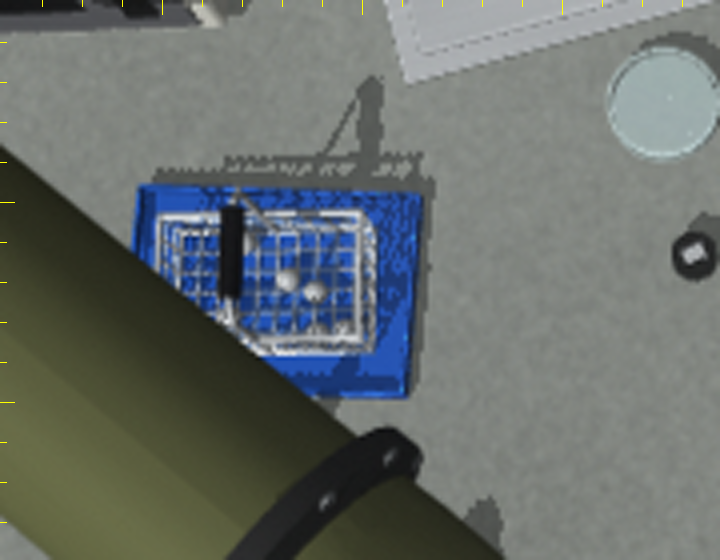

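The top view shows balls inside the basket; some are hidden by the arm. I return the beaker to its original place and count after clearing the view.

```bash
python3 -m pendant '[-0.2,-0.6,0,-0.4,-0.03,0,50, -0.2,-0.9,0,-0.5,-0.04,0,50, -0.2,-0.9,0,-0.5,-0.04,0,50, -0.2,-0.9,0,-0.5,-0.04,0,50, -0.2,-0.9,0,-0.5,-0.04,0,50, -0.2,-0.9,0,-0.5,-0.04,0,50, -0.2,-0.9,0,-0.5,-0.04,0,50, -0.1,-0.9,0,-0.5,-0.04,0,50, 0,-0.9,0,-0.5,-0.04,0,50, 0,-0.7,0,-0.3,-0.02,0,50]'
python3 st.py; python3 -c "
from h import *
c=load('side');crop(c['image'],60,170,220,310,4,'pics/s13.png')
c=load('top');crop(c['image'],90,130,190,210,7,'pics/t13.png')"
```

```text
time_s: 17.18
tool_pos: [0.5336, 0.1288, 0.2547]
tool_rot: [-89.8, -39.5, -85.4]
force: [1.3, -0.1, -0.8]
grip_width: 0.0629
t 17.175 q [ -1.8  23.7 -46.   89.1  44.9 103.3 -45.9] theta 30.1 lip [0.5358 0.1    0.2722] foot [0.5324 0.1427 0.2103] jaw [0.997 0.082 0.002]
```

View pics/t13.png

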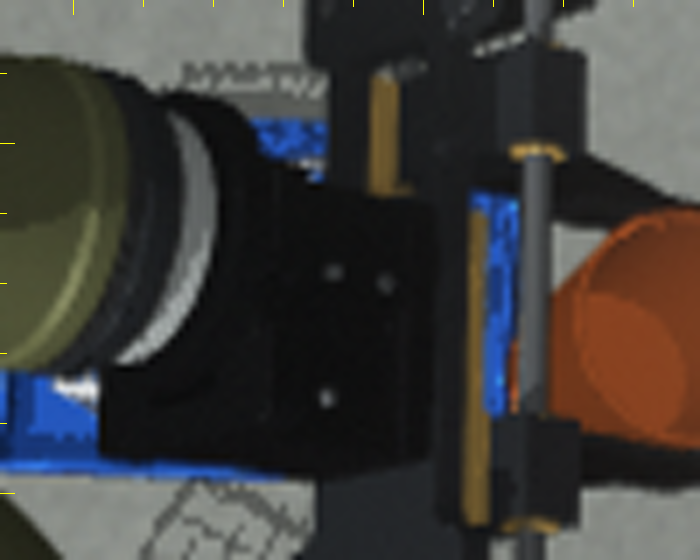

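The beaker is empty (its floor is visible at crop (630,360)). Lowering back to its spot.

```bash
python3 -m pendant '[0,-0.5,-0.1,0,0,0.6,50, 0,-0.5,-0.2,0,0,0.6,50, 0,-0.5,-0.3,0,0,0.6,50, 0,-0.5,-0.4,0,0,0.6,50, 0,-0.5,-0.4,0,0,0.6,50, -0.1,-0.5,-0.5,0,0,0.3,50, -0.1,-0.5,-0.5,-0.8,-0.62,0,50, -0.1,-0.4,-0.5,-0.8,-0.62,0,50, 0,0,-0.5,-0.8,-0.62,0,50, 0,0,0,0,0,0,50]'
python3 st.py
```

```text
time_s: 18.52
tool_pos: [0.5161, -0.0227, 0.1069]
tool_rot: [-93.6, -67.3, -48.9]
force: [-0.2, 0.6, -1.3]
grip_width: 0.0631
t 18.525 q [  2.7  25.9 -47.6 131.2  84.3  88.8 -59.4] theta 7.2 lip [ 0.5084 -0.0452  0.1328] foot [ 0.5072 -0.0299  0.0591] jaw [ 0.79   0.613 -0.024]
```

```bash
cat > rel.py <<'E'
import sys
from h import *
from scipy.spatial.transform import Rotation as R
a=[float(x) for x in sys.argv[1:7]]
o=env.get_obs();
print('shift',((np.array(a[:3])-o['tool_pos'])/.04).round(2),'turn',(np.degrees((R.from_euler('xyz',a[3:],degrees=True)*R.from_euler('xyz',o['tool_rot'],degrees=True).inv()).as_rotvec())/10).round(2))
E
python3 rel.py .5246 -.0269 .0475 -88.8 -69.8 -52.7
```

```text
shift [ 0.21 -0.11 -1.48] turn [-0.09 -0.3   0.06]
```

```bash
python3 -m pendant '[0.1,-0.05,-0.4,-0.09,-0.3,0.06,50, 0.1,-0.05,-0.4,0,0,0,50, 0,0,-0.3,0,0,0,50, 0,0,-0.2,0,0,0,50, 0,0,0,0,0,0,50]'
python3 rel.py .5246 -.0269 .0465 -88.8 -69.8 -52.7
```

```text
time_s: 19.15
tool_pos: [0.5296, -0.0282, 0.0704]
tool_rot: [-84.4, -70.9, -57.1]
force: [-0.2, 0.3, -0.7]
grip_width: 0.0629
shift [-0.12  0.03 -0.6 ] turn [0.01 0.19 0.03]
```

```bash
python3 -m pendant '[-0.06,0.02,-0.2,0,0.1,0,50, -0.06,0,-0.2,0,0.09,0,50, 0,0,-0.1,0,0,0,50, 0,0,0,0,0,0,50]'
python3 rel.py .5246 -.0269 .0465 -88.8 -69.8 -52.7
```

```text
time_s: 19.65
tool_pos: [0.5239, -0.0272, 0.0482]
tool_rot: [-89.6, -69.8, -52.1]
force: [0.7, 0.8, -0.7]
grip_width: 0.0633
shift [ 0.02  0.01 -0.04] turn [ 0.01 -0.02  0.02]
```

```bash
python3 -m pendant '[0,0,-0.04,0,0,0,50, 0,0,0,0,0,0,50]'
python3 -m pendant '[0,0,0,0,0,0,66, 0,0,0,0,0,0,70, 0,0,0,0,0,0,80, 0,0,0,0,0,0,87, 0,0,0,0,0,0,87]'
python3 -c "
from h import *
c=load('wrist');cv2.imwrite('pics/w14.png',c['image'][:,:,::-1])
c=load('top');crop(c['image'],180,130,340,270,4,'pics/t14.png');crop(c['image'],90,130,190,210,7,'pics/t14b.png')
c=load('side');crop(c['image'],60,170,260,320,4,'pics/s14.png')"
```

```text
time_s: 19.9
tool_pos: [0.5241, -0.0272, 0.0471]
tool_rot: [-89.4, -69.8, -52.3]
force: [0.3, 0.2, -1.5]
grip_width: 0.0635
time_s: 20.52
tool_pos: [0.5241, -0.0272, 0.0473]
tool_rot: [-89.4, -69.8, -52.3]
force: [-0.7, -0.4, 0.1]
grip_width: 0.0854
```

View pics/t14.png

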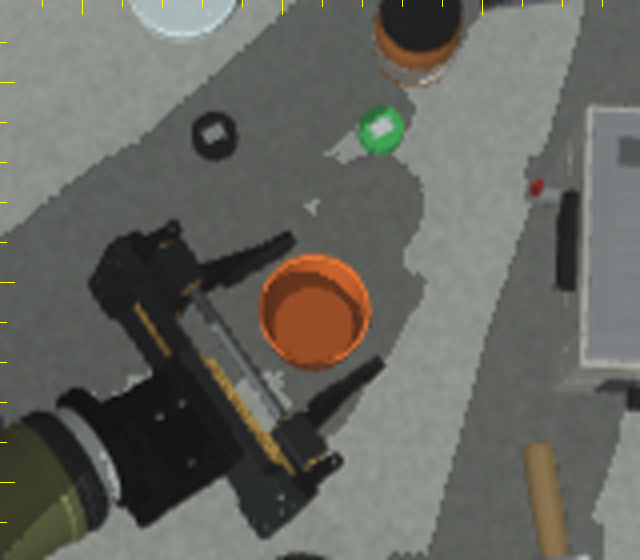

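View pics/t14b.png

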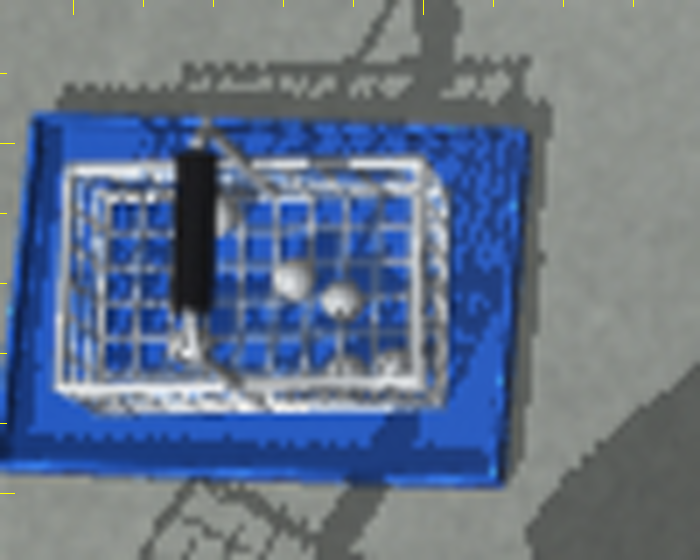

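View pics/w14.png

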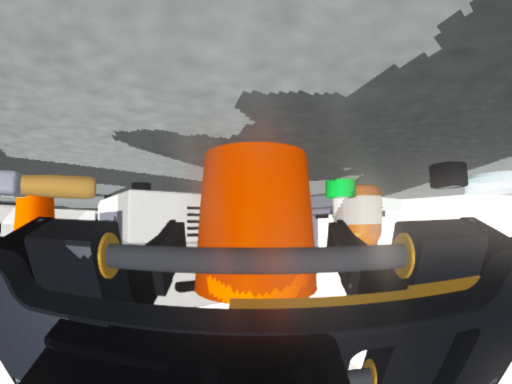

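View pics/s14.png

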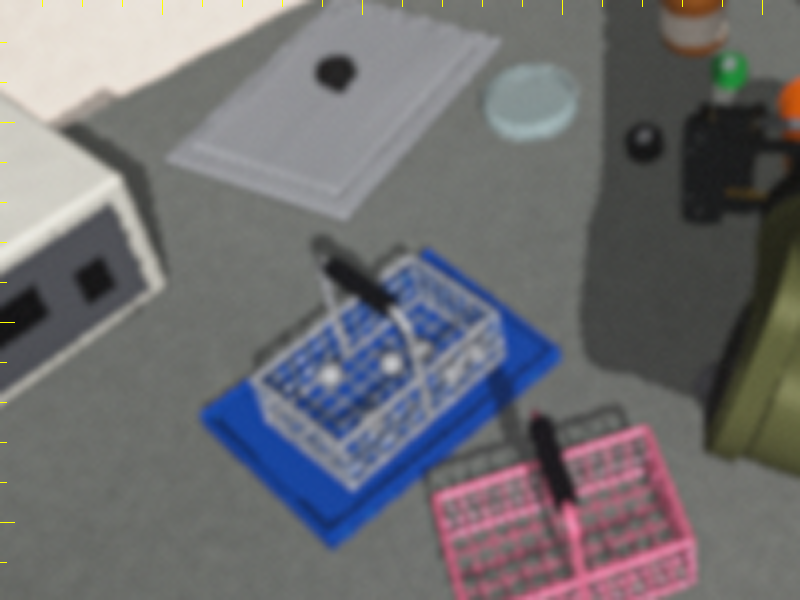

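The count in the top crop is six: (187,343), (228,215), (293,280), (342,298), (345,365) and (390,360). The beaker stands upright and empty at its original pixel. Now I retreat along the approach line.

```bash
python3 -m pendant '[-0.2,0.25,0.11,0,0,0,87, -0.4,0.5,0.23,0,0,0,87, -0.4,0.5,0.23,0,0,0,87, -0.4,0.5,0.23,0,0,0,87, -0.3,0.4,0.4,0,0,0,87, 0,0.1,0.8,0,0,0,87, 0,0.2,0.9,0.4,0.3,0,87, 0,0.4,0.9,0.79,0.61,0,87, 0.2,0.6,0.5,0.79,0.61,0,87, 0.3,0.6,0.2,0.79,0.61,0,87]' 50
python3 -m pendant '[0.3,0.6,0,0.79,0.61,0,80, 0.4,0.6,0,0.79,0.61,0,70, 0.4,0.6,0,0.79,0.61,0,60, 0.4,0.6,0,0.4,0.3,0,60, 0.4,0.6,0,0,0,0.9,60, 0.4,0.6,0,0,0,0.9,60, 0.3,0.3,0,0,0,0.9,60, 0,0,0,0,0,0.9,60, 0,0,0,0,0,0,60]'
python3 st.py; python3 rel.py .596 .324 .2 -90 0 4.5; python3 -c "
from h import *
c=load('side');crop(c['image'],60,90,380,330,2.4,'pics/s15.png')"
```

```text
time_s: 21.92
tool_pos: [0.4755, 0.1352, 0.2273]
tool_rot: [-89.3, -35.5, -52.4]
force: [-0.2, 0.5, -1.0]
grip_width: 0.0871
time_s: 23.05
tool_pos: [0.5786, 0.2894, 0.2238]
tool_rot: [-89.6, -0.5, -16.4]
force: [-0.8, -0.3, -0.3]
grip_width: 0.0601
t 23.05 q [ 16.3  30.6 -64.2  82.5  27.6  83.3  26. ] theta 69.8 lip [0.581  0.256  0.2188] foot [0.5754 0.3283 0.1985] jaw [0.282 0.959 0.007]
shift [ 0.43  0.87 -0.59] turn [-0.04  0.05  2.09]
```

View pics/s15.png

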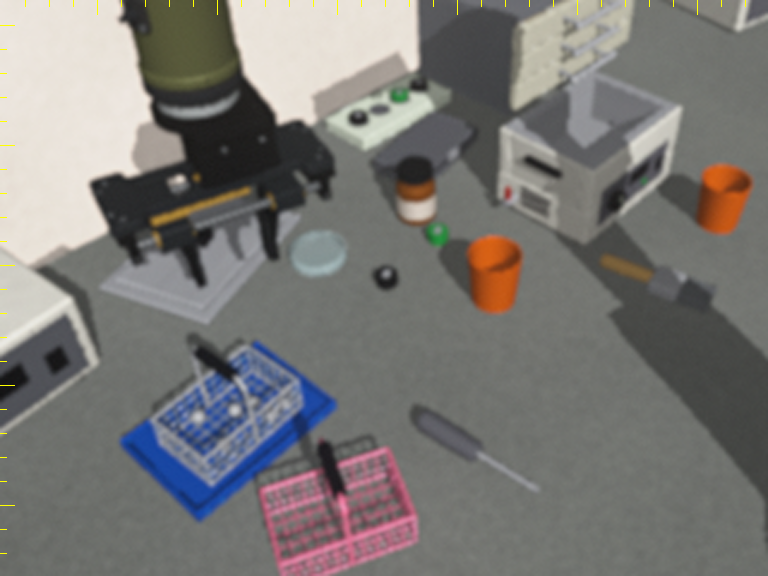

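```bash
python3 -m pendant '[0.2,0.4,0,0,0,0.7,60, 0.2,0.4,0,0,0,0.7,60, 0.03,0.07,-0.3,0,0,0.7,60, 0,0,0,0,0,0,60]'
python3 st.py; python3 rel.py .596 .324 .2 -90 0 4.5; python3 -c "
from h import *
c=load('wrist');cv2.imwrite('pics/w16.png',c['image'][:,:,::-1]); 
print(c['cam_to_world'].round(3))"
```

```text
time_s: 23.6
tool_pos: [0.5962, 0.323, 0.2112]
tool_rot: [-89.6, -0.5, 4.4]
force: [0.4, 0.3, -0.2]
grip_width: 0.0603
t 23.6 q [ 12.3  36.5 -66.   78.5  33.1  84.9  42.8] theta 69.9 lip [0.5986 0.2897 0.2062] foot [0.593  0.3619 0.186 ] jaw [-0.077  0.997  0.007]
shift [-0.    0.03 -0.28] turn [-0.04  0.04  0.01]
[[-0.077 -0.961 -0.266  0.524]
 [ 0.997 -0.072 -0.028  0.317]
 [ 0.007 -0.267  0.964  0.372]
 [ 0.     0.     0.     1.   ]]
```

View pics/w16.png

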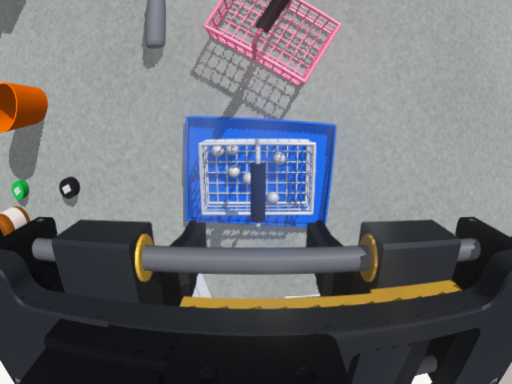

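The wrist view shows all six balls in the basket: (217,152), (232,151), (234,172), (247,178), (279,158) and (272,198). Now refining the handle pose from this view.

```bash
python3 - <<'E'
from h import *
c=load("wrist"); c['fish']=1; im=c['image']
crop(im,180,110,345,235,4.6,"pics/w17.png")
g=im.max(2).astype(int); m=np.zeros(g.shape,np.uint8); m[158:219,245:272]=(g[158:219,245:272]<70)*255
k,l,st,ce=cv2.connectedComponentsWithStats(m); i=1+np.argmax(st[1:,4]); print(st[i],ce[i])
pts=[]
for v in range(st[i,1]+3,st[i,1]+st[i,3]-3):
    u=np.where(l[v]==i)[0]; pts.append(onz(c,u.mean(),v,.105)[:2])
pts=np.array(pts); d=pts[0]-pts[-1]; f=np.polyfit(pts[:,0],pts[:,1],1)
print('handle yaw',np.degrees(np.arctan(f[0])),'y at x=.596',np.polyval(f,.596),pts[0],pts[-1])
E
```

```text
Traceback (most recent call last):
ValueError: attempt to get argmax of an empty sequence
```

View pics/w17.png

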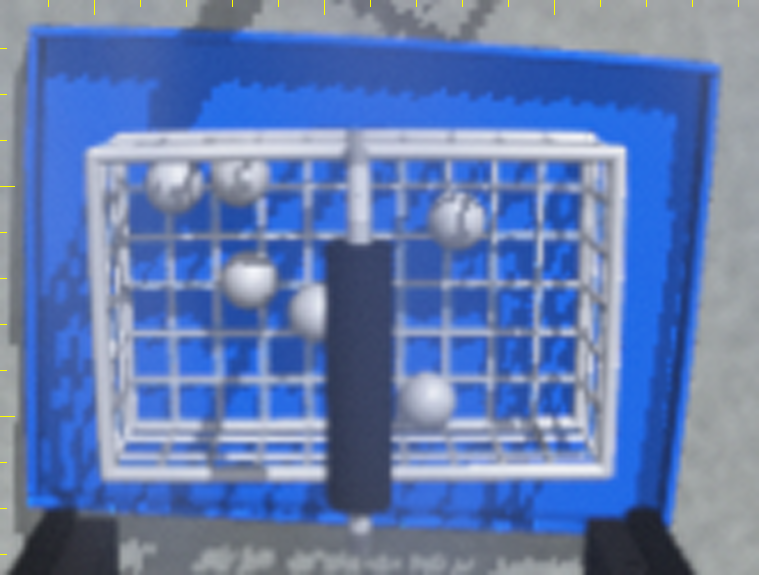

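```bash
python3 - <<'E'
from h import *
c=load("wrist"); c['fish']=1
W=lambda x,y:(180+x/4.6-.5,110+y/4.6-.5)
b=np.array([onz(c,*W(*a),.048) for a in((88,150),(625,150),(611,477),(103,476))]);print(b.round(4),b.mean(0))
for i,j in((0,1),(3,2)): d=b[j]-b[i];print(np.linalg.norm(d),np.degrees(np.arctan2(-d[0],d[1])))
for i,j in((0,3),(1,2)): d=b[i]-b[j];print(np.linalg.norm(d),np.degrees(np.arctan2(d[1],d[0])))
a=np.array([onz(c,*W(*a),.106) for a in((360,243),(359,510))]);d=a[0]-a[1];print(a,a.mean(0),np.degrees(np.arctan2(d[1],d[0])),np.linalg.norm(d))
print(env.get_obs()['tool_pos'])
E
```

```text
[[0.5606 0.2583 0.048 ]
 [0.5508 0.3873 0.048 ]
 [0.6338 0.3939 0.048 ]
 [0.643  0.2647 0.048 ]] [0.5970382  0.32606526 0.048     ]
0.1293426117571859 4.35403967781553
0.12953568028156293 4.0832146648846805
0.0826684263070002 -175.54706521456234
0.08328125960862483 -175.41596079127333
[[0.56908031 0.32370559 0.106     ]
 [0.62518087 0.32788073 0.106     ]] [0.59713059 0.32579316 0.106     ] -175.7437600452873 0.05625570620689883
[0.59697224 0.32285092 0.21262961]
```

Sizes match (129×83, sleeve 56). The basket is at (0.597,0.3255) with yaw 4.3°. Descending onto the handle.

```bash
python3 -m pendant '[0,0.03,-0.6,-0.04,0.04,0,60, 0,0.03,-0.7,0,0,0,60, 0,0,-0.7,0,0,0,60, 0,0,-0.6,0,0,0,60, 0,0,-0.4,0,0,0,60, 0,0,0,0,0,0,60]'
python3 rel.py .597 .3255 .084 -90 0 4.3
```

```text
time_s: 24.5
tool_pos: [0.5965, 0.3249, 0.0906]
tool_rot: [-90.0, -0.0, 4.6]
force: [-0.1, -0.5, 0.4]
grip_width: 0.0601
shift [ 0.01  0.01 -0.17] turn [-0.    0.   -0.03]
```

```bash
python3 -m pendant '[0,0.01,-0.17,0,0,-0.03,60, 0,0,0,0,0,0,40, 0,0,0,0,0,0,25, 0,0,0,0,0,0,5, 0,0,0,0,0,0,5, 0,0,0,0,0,0,5, 0,0,0,0,0,0,5, 0,0,0,0,0,0,5]' 50
python3 -c "
from h import *
c=load('side');crop(c['image'],60,170,220,310,4,'pics/s18.png')"
```

```text
time_s: 25.5
tool_pos: [0.5971, 0.3257, 0.0853]
tool_rot: [-90.0, -0.2, 4.3]
force: [-0.1, -1.1, 0.7]
grip_width: 0.0127
```

View pics/s18.png

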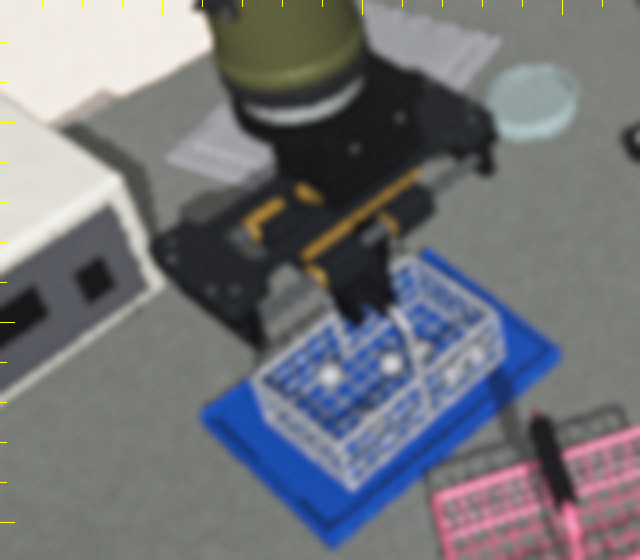

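```bash
python3 -m pendant '[0,0,0.1,0,0,0,5, 0,0,0.2,0,0,0,5, 0,0,0.3,0,0,0,5, 0,0,0.4,0,0,0,5, 0,0,0.5,0,0,0,5, 0,0,0.5,0,0,0,5, 0,0,0.3,0,0,0,5, 0,0,0,0,0,0,5]'
python3 st.py
python3 -c "
from h import *
c=load('side');crop(c['image'],30,120,230,280,3.7,'pics/s19.png')
c=load('wrist');cv2.imwrite('pics/w19.png',c['image'][:,:,::-1])"
```

```text
time_s: 26.55
tool_pos: [0.5975, 0.3264, 0.1787]
tool_rot: [-89.9, -0.3, 4.3]
force: [0.6, -0.6, -4.3]
grip_width: 0.0129
t 26.55 q [ 11.4  38.1 -64.8  80.3  34.3  82.5  41.7] theta 69.6 lip [0.6    0.2931 0.1738] foot [0.5943 0.3652 0.1533] jaw [-0.074  0.997  0.002]
```

View pics/s19.png

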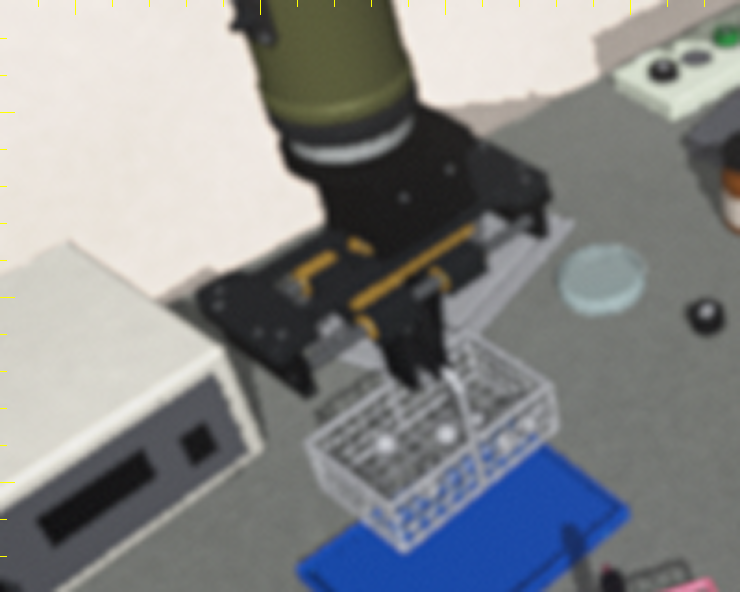

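View pics/w19.png

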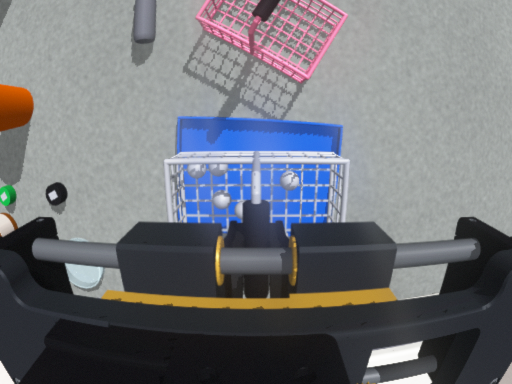

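The basket is level, the balls are inside, and the tray is left behind. Raising and traversing gently.

```bash
python3 -m pendant '[0,0,0.2,0,0,0,5, 0,0,0.4,0,0,0,5, 0,0,0.5,0,0,0,5, 0,-0.1,0.5,0,0,0,5, 0,-0.2,0.5,0,0,0,5, 0,-0.3,0.4,0,0,0,5, -0.02,-0.4,0.2,0,0,0,5, -0.03,-0.5,0,0,0,-0.02,5, -0.04,-0.6,0,0,0,-0.02,5, -0.04,-0.6,0,0,0,-0.02,5]'
python3 -m pendant '[-0.04,-0.6,0,0,0,-0.02,5, -0.04,-0.6,0,0,0,-0.02,5, -0.04,-0.6,0,0,0,-0.02,5, -0.04,-0.6,0,0,0,-0.02,5, -0.04,-0.6,0,0,0,-0.02,5, -0.04,-0.6,0,0,0,-0.02,5, -0.04,-0.6,0,0,0,-0.02,5, -0.04,-0.6,0,0,0,-0.02,5, -0.04,-0.6,0,0,0,-0.02,5, -0.04,-0.6,0,0,0,-0.02,5]'
python3 st.py; python3 rel.py .559 -.2745 .3 -90 0 0
```

```text
time_s: 27.9
tool_pos: [0.5918, 0.2161, 0.2858]
tool_rot: [-90.0, -0.2, 3.6]
force: [0.3, 0.0, -4.5]
grip_width: 0.0125
time_s: 29.15
tool_pos: [0.5753, -0.0238, 0.2858]
tool_rot: [-90.0, -0.1, 1.6]
force: [0.3, 0.5, -3.7]
grip_width: 0.0128
t 29.15 q [ 58.   22.  -74.3  86.7  21.2  87.1  75.4] theta 69.5 lip [ 0.5778 -0.0571  0.281 ] foot [0.5722 0.015  0.2603] jaw [-0.028  1.    -0.   ]
shift [-0.41 -6.27  0.36] turn [ 0.    0.01 -0.16]
```

```bash
python3 -m pendant '[-0.04,-0.6,0,0,0,-0.02,5, -0.04,-0.6,0,0,0,-0.02,5, -0.04,-0.6,0,0,0,-0.02,5, -0.04,-0.6,0,0,0,-0.02,5, -0.04,-0.6,0,0,0,-0.02,5, -0.04,-0.6,0,0,0,-0.02,5, -0.03,-0.6,0,0,0,-0.02,5, -0.03,-0.5,0,0,0,-0.02,5, -0.03,-0.5,0,0,0,0,5, -0.03,-0.4,0,0,0,0,5]'
python3 -m pendant '[-0.02,-0.3,0,0,0,0,5, -0.02,-0.2,0,0,0,0,5, 0,-0.1,-0.1,0,0,0,5, 0,0,-0.3,0,0,0,5, 0,0,-0.3,0,0,0,5, 0,0,-0.2,0,0,0,5, 0,0,0,0,0,0,5]'
python3 st.py; python3 rel.py .559 -.2745 .246 -90 0 0
python3 -c "
from h import *
c=load('top');crop(c['image'],300,130,440,250,5,'pics/t20.png')
c=load('wrist');cv2.imwrite('pics/w20.png',c['image'][:,:,::-1])
c=load('side');crop(c['image'],220,60,400,200,4,'pics/s20.png')"
```

```text
time_s: 30.4
tool_pos: [0.5613, -0.2474, 0.2852]
tool_rot: [-89.9, -0.1, 0.0]
force: [-0.1, 0.1, -4.2]
grip_width: 0.0124
time_s: 31.28
tool_pos: [0.5593, -0.2698, 0.2483]
tool_rot: [-89.9, -0.1, 0.1]
force: [0.1, 0.1, -4.1]
grip_width: 0.0125
t 31.275 q [ 73.3  28.9 -69.4  83.7  26.9  85.8  94.5] theta 69.6 lip [ 0.5619 -0.3032  0.2434] foot [ 0.5562 -0.231   0.2229] jaw [-0.002  1.     0.002]
shift [-0.01 -0.12 -0.06] turn [-0.01  0.01 -0.01]
```

View pics/t20.png

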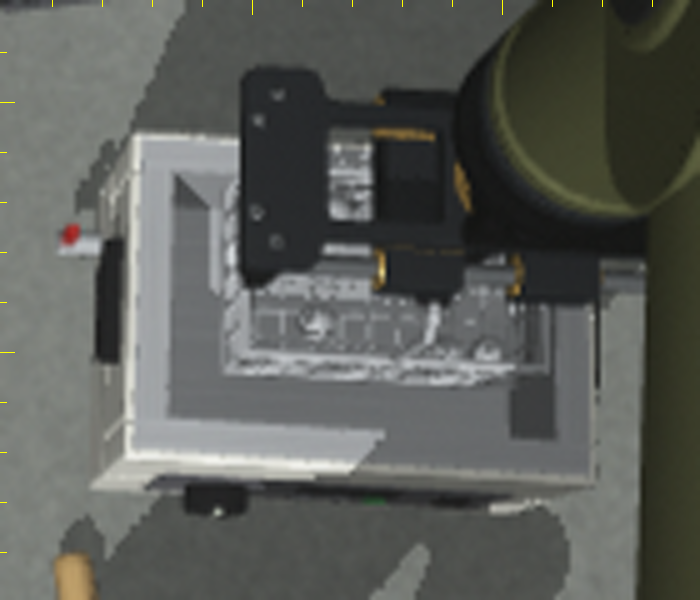

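View pics/w20.png

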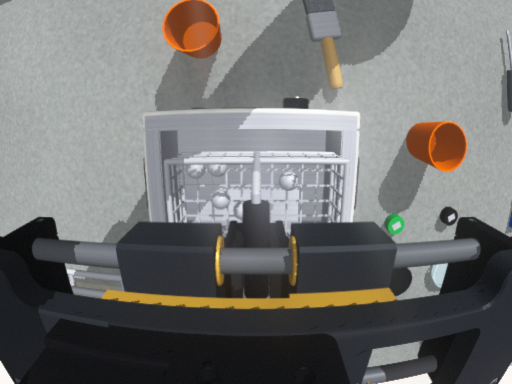

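View pics/s20.png

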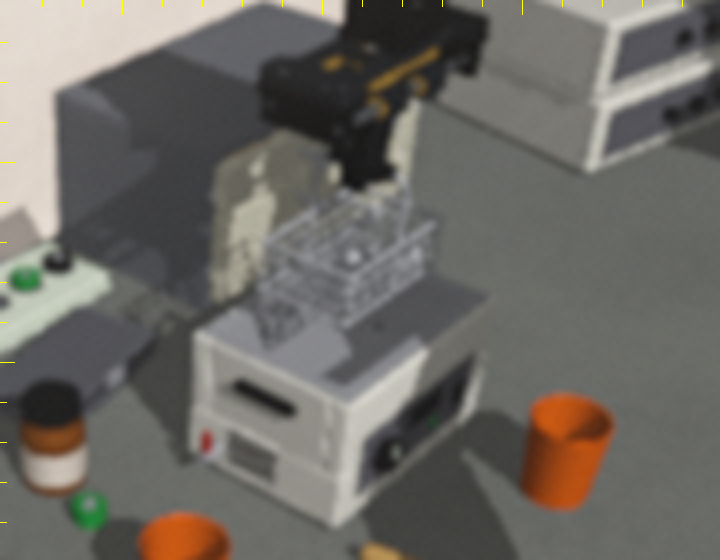

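Basket over the tank, level. Final small trim, then checking.

```bash
python3 -m pendant '[0,-0.06,-0.03,0,0,0,5, 0,-0.06,-0.03,-0.01,0,0,5, 0,0,0,0,0,0,5, 0,0,0,0,0,0,5, 0,0,0,0,0,0,5, 0,0,0,0,0,0,5, 0,0,0,0,0,0,5]'
python3 rel.py .559 -.2745 .246 -90 0 0
python3 -c "
from h import *
c=load('wrist');crop(c['image'],130,90,380,240,3.2,'pics/w21.png')
c=load('top');crop(c['image'],300,130,440,250,5,'pics/t21.png')"
```

```text
time_s: 32.3
tool_pos: [0.5598, -0.2749, 0.2469]
tool_rot: [-90.0, -0.1, 0.1]
force: [-1.0, -1.1, -4.4]
grip_width: 0.0126
shift [-0.02  0.01 -0.02] turn [ 0.    0.01 -0.01]
```

View pics/w21.png

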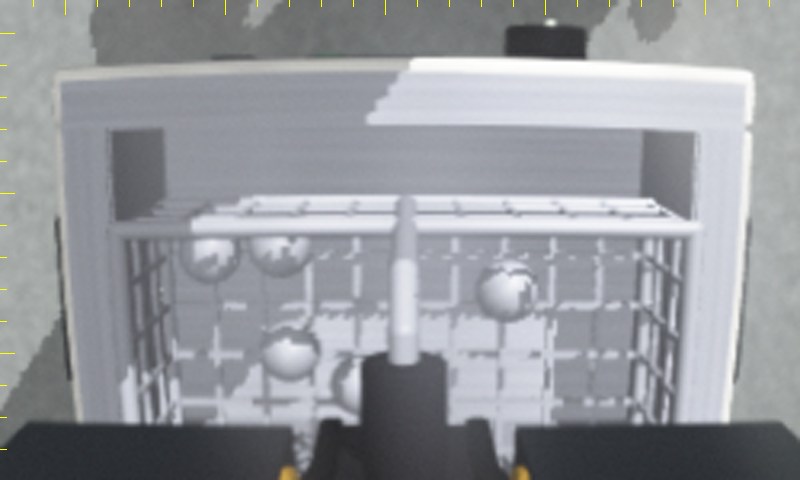

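View pics/t21.png

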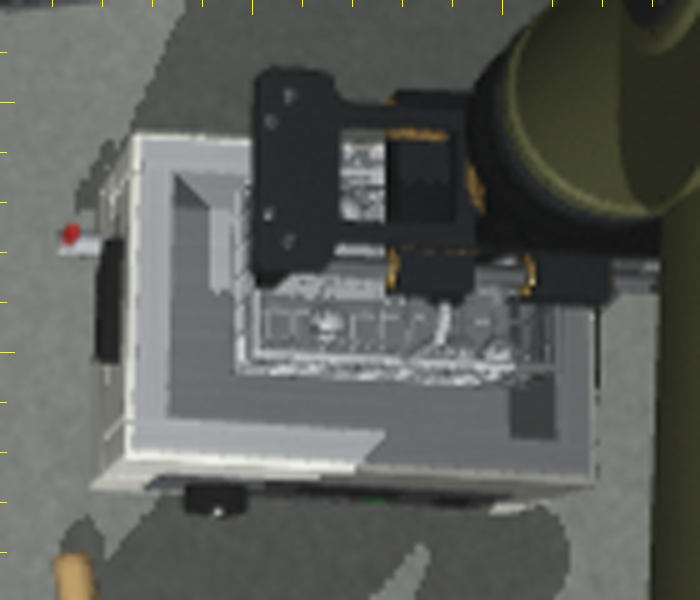

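```bash
python3 - <<'E'
from h import *
c=load("wrist"); c['fish']=1; W=lambda x,y:(130+x/3.2-.5,90+y/3.2-.5)
for n,z,P in(("mouth -x corners",.13,((108,130),(697,131))),("housing -x",.13,((60,80),(751,77))),("basket rim -x",.211,((111,229),(700,229)))):
    a=np.array([onz(c,*W(*p),z) for p in P]);d=a[0]-a[1];print(n,a.round(4).tolist(),a.mean(0).round(4),np.linalg.norm(d),np.degrees(np.arctan2(d[0],-d[1])))
t=load("top"); W=lambda x,y:(300+x/5-.5,130+y/5-.5)
for p in((237,375),(555,373)): print(onz(t,*W(*p),.211))
E
```

```text
mouth -x corners [[0.5008, -0.3635, 0.13], [0.5009, -0.1868, 0.13]] [ 0.5009 -0.2752  0.13  ] 0.17672248744275487 -0.04791027983773667
housing -x [[0.4848, -0.3786, 0.13], [0.4836, -0.1699, 0.13]] [ 0.4842 -0.2742  0.13  ] 0.20865325715310176 0.3314799636012469
basket rim -x [[0.5186, -0.338, 0.211], [0.5184, -0.2106, 0.211]] [ 0.5185 -0.2743  0.211 ] 0.12740677311286408 0.07175804731262811
[ 0.50785145 -0.20234113  0.211     ]
[ 0.5165463 -0.3356173  0.211    ]
```

```bash
python3 - <<'E'
from h import *
o=env.get_obs();print(o['time_s'],o['tool_pos'],o['tool_rot'],o['force'],o['grip_width'])
c=load('side');crop(c['image'],60,60,400,310,2.3,'pics/s22.png')
c=load('top');cv2.imwrite('pics/t22.png',c['image'][:,:,::-1])
E
```

```text
32.5 [ 0.55982644 -0.27488877  0.24686945] [-9.00433280e+01 -1.46411108e-01  6.65685003e-02] [ 0.07811967  0.12371842 -4.05829251] 0.012700157230916253
```

View pics/s22.png

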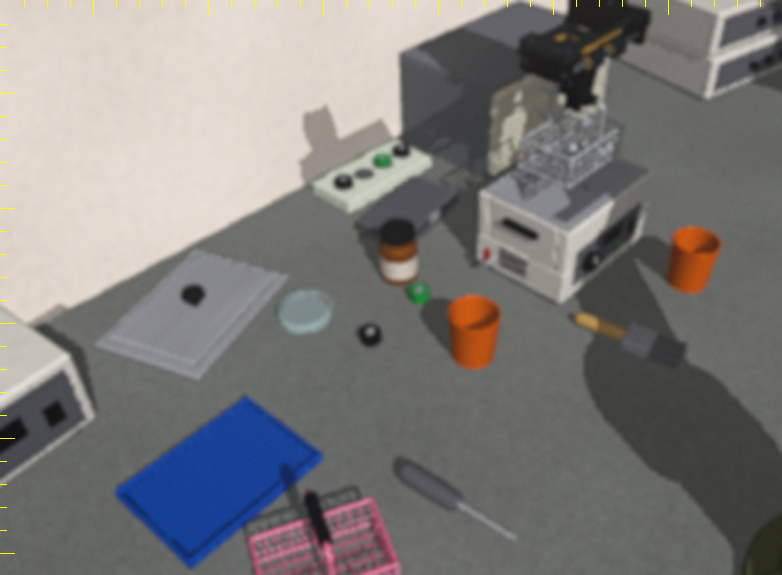

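View pics/t22.png

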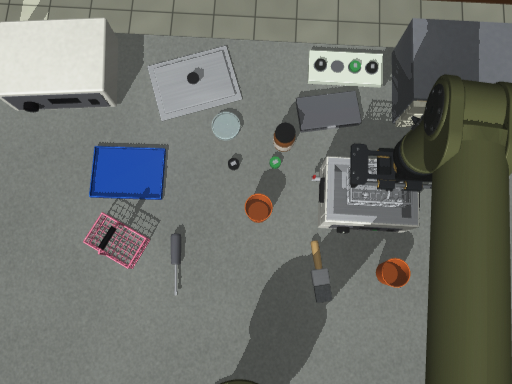

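The tray is empty, with no stray balls on it or on the bench. The beaker stands upright at its original place, and everything else is where it was. Handing in.

```bash
python3 -c "
from cell import env
print(env.sign_off())"
```

```text
the job is handed in; nothing more can be done
None
```

I tipped the six balls from the left-hand orange beaker into the steel basket while it stood in the blue tray, and stood the empty beaker upright back on its original spot. I then lifted the basket by its handle and handed in at about 32.5 s, holding it still above the cleaner tank.

**Last checks:**
- **Position:** the basket centre is within about 1 mm of the mouth centre by the wrist view, and within about 0.1° of lined up.
- **Clearance and level:** by the tool pose, the underside is about 3.5 cm above the rim and the tool is within 0.2° of level.
- **Grip:** the measured load is about 4.1 N, slightly above the 3.6 N expected for the basket with balls.
- **Bench:** the tray is empty, no stray balls are in view, and the other things look unmoved.

**Not fully confirmed:**
- I counted all six balls in the basket just before lifting. In the last view over the tank, five are visible and the sixth's place is hidden by the gripper.
- A last look from the top camera put the basket's near edge 2 to 11 mm off the wrist measurement. The rim was poorly visible there, so I relied on the wrist view.

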